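# Fetch the parcel key from behind the things on the valet board

## Robot

A 7-joint arm with a two-finger parallel gripper is mounted at the origin on the work surface. World frame = base frame: x ahead of the robot, y to its left, z up, the work surface at z = 0. Lengths are in m, angles in rad, forces in N, time in s.
With the tool pointing down it reaches from about 0.4 to 0.85 m from the base axis. Payload 10.4 kg.
Tool frame: the origin (TCP) lies at the very end of the fingers, on their centre line; the grasp point (between the pads) lies 19 mm behind it; z points along the fingers, y is the direction in which the jaws open and shut (so a half turn about z gives the same grasp; the last joint's range is limited). The gripper opens to 87 mm and grips with 3 to 60 N. Pads are 19 mm wide; open, the fingers measure 117 mm over their backs; the gripper's body (75 mm by 190 mm) begins 51 mm behind the grasp point.
Start: joints at [-1.186, 0.332, -0.065, 1.46, 0.022, 1.35, -0.088], TCP at [0.248, 0.574, 0.223] pointing down, gripper open.
Joint ranges: [-2.6, 2.6], [-0.5, 2.12], [-1.47, 1.34], [0.16, 2.42], [-1.27, 4.41], [0.06, 2.06], [-2.6, 2.6]. Speed limits (rad/s): [2.22, 2.22, 2.79, 2.79, 3.14, 3.14, 3.14].

## Interface

Orientations are given as a unit quaternion [x, y, z, w].
In Python, from bench import read_state, camera, close_job gives the robot as it stands.
- The arm moves only by the shell command python3 -m inch 'ROWS' [OPENING] [FORCE]. ROWS is JSON, a list of rows, each a list of 6 numbers: the shift along the tool's x, y, z as a fraction of full scale, then the turn, a rotation vector about the tool's x, y, z as a fraction of full scale. In form: [[tx, ty, tz, ax, ay, az], ...]. A call has 1 to 5 rows; each row shifts and turns the commanded pose from where the row before left it, along the tool's axes as they then stand; what a row does not reach is not made up. Full scale, the value 1, is 0.04 m for a shift and 120 degrees for a turn. A row lasts 1/8 s, in which the tool goes at most 62.5 mm and 10.7 degrees, less where a joint would pass 70% of its speed; a pose out of reach is approached as far as the arm can. A call with a number of a shift or a turn outside -1 to 1 is refused whole. A call with a gripper value outside its range is refused whole. OPENING is the opening, from -1 (shut) to 1 (fully open), so that 0 is half open, set as the call begins (- or left out, the last holds). The fingers move at their own pace and stop on an object; FORCE is the grip in N (left out, the last holds). Time passes only in rows, so rows that do not move let the fingers close. It gives the time, the measured TCP pose, the force and the opening at its end, in the units of the state.
- read_state(): the state, without advancing time (a new reading comes with each control period).
- camera(name): name is "scene" or "top" or "wrist"; returns a dict with "img" (384x512x3 uint8, red, green, blue), "depth" (384x512 float32, m along the optical axis (not along the pixel's ray), 0 where there is no reading), "fx", "fy", "cx", "cy" (pixels), "k1" (the pictures are not rectified: a ray, as slopes to the right and down, at radius r is drawn at 1 + k1 r^2 times it, then the intrinsics apply), "position" and "orientation" of the camera in the world; the wrist camera has in their place "tool_from_camera" (4x4, takes a point from camera to tool coordinates, whose origin is the TCP and whose axes are the flange's). Camera axes: x right, y down, z forward; pixel columns grow to the right and rows downward; lengths in m; the calibration is good to about 2 mm. A picture is of the moment at which its call begins: read the wrist's pose just before it.
- close_job(): hands the job in, once; it reports no verdict.
The state is a dict: "time": time; "joint_positions": joint angles; "joint_vel": joint speeds; "joint_torque": joint torques, N m; "ee_pos": TCP position; "eef_rot": TCP orientation; "ft_force": force on the tool from outside, world axes, zero at the start; "torque": the same for the moment, N m; "width": finger opening in m.
Only numpy, scipy, OpenCV 4.12 (cv2) and the standard library are available. Lean on these libraries where they do the work, as an engineer would, in place of code of your own. Each camera call takes 0.05 s, during which the arm holds its last target.

## Task

The navy parcel key lies at the back of the pale wooden valet board, behind the river stone, the cedar shoe-tree block and the steel lock cylinder. First clear all three of these, upright, onto the grey felt mat, then lay the key flat in the middle of the small square key tray, and only then put the stone, the block and the cylinder back on the board, upright, each exactly where it stood before. Do not shift the brass doorbell plate, the spectacles case or the candle.

Things in the scene. Friction and masses are not known exactly. Their poses are not given: they have to be found in the camera images.
- stone_center (a point): Smooth grey river stone, round in plan, 56 mm across at its widest and 42 mm high, with a flat foot 34 mm across, 0.1 to 0.2 kg. The point is its centre, 21 mm above its foot (its widest level is 20 mm above the foot); z is up. Starts on the valet board in one of three places in a row.
- cedar_center (a point): Cedar shoe-tree block: 46 mm square in plan with a half-round crown, 70 mm high (straight sides up to 47 mm), about 0.09 kg. The point is on its axis, 35 mm above its foot; x and y are square to its side faces (the crown's ridge runs along x), z is up. Starts on the valet board in one of the three places.
- cylinder_center (a point): Steel lock cylinder standing on its round rose: rose 50 mm across and 8 mm high, above it a barrel 32 mm across, 58 mm high in all, 0.15 to 0.3 kg. The point is on its axis, 29 mm above its foot (on the barrel); z is up. Starts on the valet board in one of the three places.
- key_center (a point): Navy plastic parcel key lying flat, 90 mm long along its y and 12 mm thick. At the point its shaft is 12 mm wide (across x); the round bow, 30 mm across and 14 mm high, is centred 30 mm towards -y; two teeth, 6 mm wide, stick out 5 and 7 mm towards +x at 24 and 36 mm towards +y. The point is the centre of its length, on the shaft, 6 mm above its underside; z is up. About 0.03 kg. It starts on the valet board between the row of three things and the rear rail.
- valet: Valet board, pale plywood, fixed: 160 mm (x) by 270 mm (y), its top 8 mm above the shelf; a rail 8 mm thick and 34 mm high above the shelf runs along its rear (+x) edge. Origin at the centre of its underside, on the shelf. The three things stand in a row along its y, about 90 mm apart from centre to centre; the key lies behind them, about along y.
- mat: Square grey felt mat, fixed, 170 by 170 mm, 4 mm thick. Origin at the centre of its underside; x and y along its edges. The side area: things count as on it when their centres lie over it.
- dish: Square cork key tray, fixed, 120 by 120 mm outside, walls 5 mm thick and 12 mm high, inner floor 5 mm above the shelf. Origin at the centre of its underside; x and y along its edges.
- doorbell: Round brass doorbell plate with a white push button, 70 mm across, 17 mm high, loose on the shelf in front of the valet board; leave it alone. Origin at the centre of its underside.
- case: Dark brown spectacles case, 155 (x) by 60 (y) by 36 mm high, loose on the shelf; leave it alone. Origin at the centre of its underside.
- candle: Candle in a white ceramic pot, 72 mm across, 60 mm high, loose on the shelf; leave it alone. Origin at the centre of its underside.

How it is judged:
By the outcome, as a careful person would: the job done as asked, in the order asked, and still so for the second after the job is handed in, with the robot touching nothing.
It also fails if it takes over 134 s, if anything falls off the work surface, if the arm or the gripper's body presses on something with over 40 N, if the wrist force passes 120 N, or if a joint passes its speed limit or range.

## Working session

There is one attempt and no reset: what is moved stays moved. The work goes in short steps, Python scripts to look and compute and a shell command to move; the robot and the scene stay as the last step left them, time stands still between calls to the robot, and variables do not carry over. Pictures are saved under pics/ and viewed, and the job is handed in when it is done.

```bash
ls; mkdir -p pics
cat > h.py <<'E'
import numpy as np,cv2
from scipy.spatial.transform import Rotation as R
from bench import read_state,camera
def cam(name):
    s=read_state(); c=camera(name)
    if name=="wrist":
        T=np.eye(4);T[:3,:3]=R.from_quat(s["eef_rot"]).as_matrix();T[:3,3]=s["ee_pos"]
        T=T@np.array(c["tool_from_camera"])
    else:
        T=np.eye(4);o=np.array(c["orientation"])
        T[:3,:3]=R.from_quat(o).as_matrix() if o.size==4 else o; T[:3,3]=c["position"]
    c["T"]=T
    return c
def rays(c,u,v):
    K=np.array([[c["fx"],0,c["cx"]],[0,c["fy"],c["cy"]],[0,0,1.]])
    p=np.stack([np.ravel(u),np.ravel(v)],-1).astype(np.float64)[:,None]
    q=cv2.undistortPointsIter(p,K,np.array([c["k1"],0,0,0.]),None,None,(3,50,1e-9))[:,0]
    return np.c_[q,np.ones(len(q))]
def atz(c,u,v,z):
    d=rays(c,u,v)@c["T"][:3,:3].T; o=c["T"][:3,3]
    return o+d*((z-o[2])/d[:,2])[:,None]
def cloud(c):
    v,u=np.mgrid[0:384,0:512]
    q=rays(c,u,v)*c["depth"].reshape(-1,1)
    P=q@c["T"][:3,:3].T+c["T"][:3,3]
    P[c["depth"].ravel()==0]=np.nan
    return P.reshape(384,512,3)
def save(n,img,s=1):
    cv2.imwrite("pics/"+n,cv2.resize(np.ascontiguousarray(img[...,::-1]),None,fx=s,fy=s,interpolation=cv2.INTER_CUBIC))
E
python3 - <<'E'
from h import *
import pickle
s=read_state();print({k:np.round(v,4) for k,v in s.items()})
for n in("scene","top","wrist"):
    c=cam(n);print(n,c["fx"],c["k1"],c["T"].round(3).tolist());save(n+"0.png",c["img"],1.5)
    pickle.dump(c,open(n+"0.pkl","wb"))
E
```

```text
pics
{'time': np.float64(0.0), 'joint_positions': array([-1.1856,  0.3329, -0.0647,  1.461 ,  0.0216,  1.3499, -0.0885]), 'joint_vel': array([-0.0009, -0.    , -0.0012, -0.0007,  0.0008,  0.0003,  0.0018]), 'joint_torque': array([ 1.50000e-03, -6.23247e+01,  2.56000e-02, -3.89892e+01,
       -6.12000e-02,  3.96000e-02,  1.00000e-04]), 'ee_pos': array([0.2477, 0.5734, 0.2217]), 'eef_rot': array([ 2.025e-01,  9.793e-01, -7.000e-04, -1.000e-04]), 'ft_force': array([-0.1837, -0.0475, -0.4324]), 'torque': array([0.015 , 0.0183, 0.037 ]), 'width': np.float64(0.0871)}
scene 436.96174799637987 -0.038997759199081584 [[-0.646, 0.444, -0.621, 1.226], [0.763, 0.398, -0.508, 0.541], [0.022, -0.803, -0.596, 0.674], [0.0, 0.0, 0.0, 1.0]]
top 414.4245066791807 -0.0005730005951258657 [[0.031, -0.995, 0.096, 0.47], [-0.999, -0.032, -0.015, 0.018], [0.018, -0.096, -0.995, 0.962], [0.0, 0.0, 0.0, 1.0]]
wrist 275.07942062716364 -0.04255834875893639 [[0.397, 0.891, 0.222, 0.188], [0.918, -0.385, -0.097, 0.6], [-0.001, 0.242, -0.97, 0.386], [0.0, 0.0, 0.0, 1.0]]
```

View pics/top0.png

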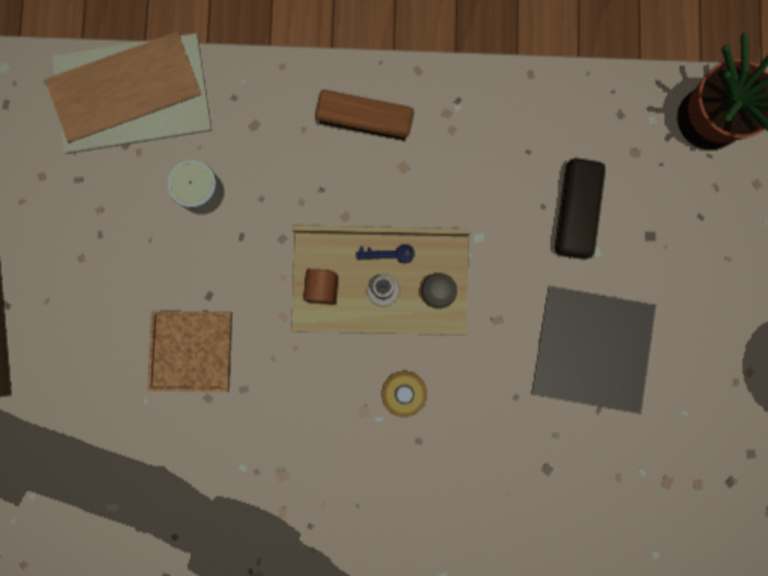

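View pics/scene0.png

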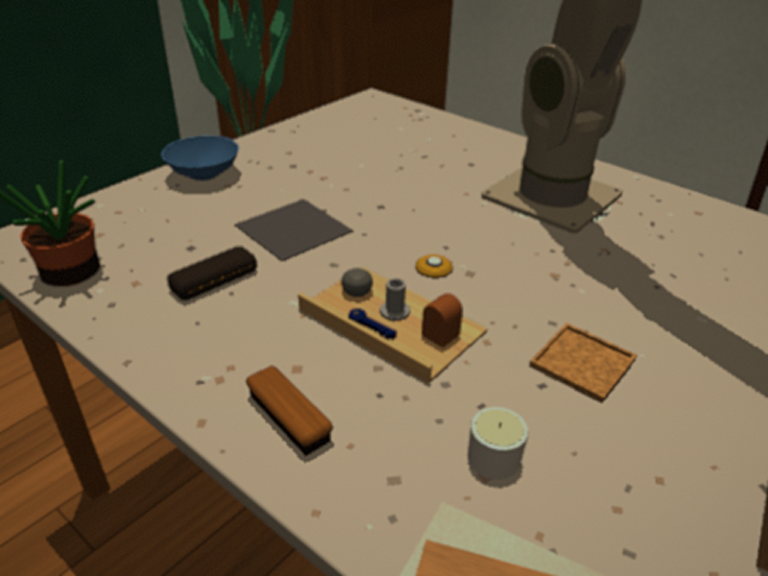

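The top view (768x576 scale) shows the cedar at (321,286), the cylinder at (383,289), the stone at (439,290), the key at (386,254), the tray at (190,350), the mat at (594,349) and the doorbell at (404,394). Next I'll measure from depth.

Run:
```python
from h import *
import pickle
c=pickle.load(open("top0.pkl","rb"));P=cloud(c)
save("crop0.png",c["img"][140:290,80:460],2.1)
sub=lambda u0,u1,v0,v1:P[v0:v1,u0:u1].reshape(-1,3)
def box(n,q):
    r=cv2.minAreaRect((q[:,:2]*1000).astype(np.float32));print(n,len(q),np.round(r[0],1),np.round(r[1],1),round(r[2],1),"z",np.percentile(q[:,2],[5,50,95]).round(4),"mean",q[:,:2].mean(0).round(4))
def sel(n,u0,u1,v0,v1,z0,z1):
    q=sub(u0,u1,v0,v1);q=q[(q[:,2]>z0)&(q[:,2]<z1)];box(n,q);return q
sel("shelf",240,300,300,340,-.02,.02)
sel("cedar",198,230,172,208,.03,.1)
sel("cedartop",198,230,172,208,.06,.1)
sel("cyltop",240,270,175,208,.055,.08)
sel("cylrose",240,270,175,208,.0125,.03)
sel("stone",276,310,175,210,.02,.07)
sel("stonetop",276,310,175,210,.04,.07)
sel("rail",190,320,145,165,.025,.05)
sel("board",190,320,145,230,.005,.012)
sel("key",235,280,160,177,.014,.03)
sel("dish",90,165,195,270,.0085,.03)
sel("mat",345,445,180,285,.0025,.012)
sel("bell",245,295,240,285,.006,.03)
sel("case",360,410,100,176,.02,.06)
sel("candle",100,150,100,145,.04,.08)
```

```text
shelf 2389 [273.9 -30.4] [ 87.6 134.5] 1.5 z [-0.0013  0.0015  0.0043] mean [ 0.274  -0.0303]
cedar 475 [556.4 103.4] [45.5 45.6] 88.1 z [0.0529 0.0753 0.0804] mean [0.5551 0.1014]
cedartop 435 [556.6 103.8] [45.  45.8] 86.8 z [0.0644 0.0759 0.0805] mean [0.556  0.1024]
cyltop 166 [558.6  11.1] [30.9 28.3] 1.5 z [0.0649 0.0675 0.0709] mean [0.558  0.0113]
cylrose 206 [563.8  12.8] [73.9 66.7] 1.4 z [0.0131 0.0174 0.0205] mean [0.5559 0.0125]
stone 452 [558.7 -72.7] [52.2 52.1] 1.1 z [0.0343 0.0462 0.0516] mean [ 0.5572 -0.0712]
stonetop 375 [558.1 -72.1] [47.3 47.2] 1.8 z [0.0414 0.0474 0.0517] mean [ 0.5581 -0.0722]
rail 486 [638.8  16.3] [ 27.4 268.1] 0.7 z [0.0274 0.0349 0.0378] mean [0.6473 0.0169]
board 5615 [575.8  13.8] [195.9 297.1] 1.0 z [0.0065 0.0093 0.0115] mean [0.5675 0.0159]
key 294 [617.4   8.7] [87.1 31.8] 88.1 z [0.0181 0.0221 0.0255] mean [0.6134 0.0043]
dish 777 [456.2 301.3] [120.  121.6] 1.1 z [0.0086 0.012  0.0158] mean [0.4548 0.3008]
mat 6527 [ 481.6 -315.5] [241.2 235.4] 1.4 z [0.0028 0.005  0.008 ] mean [ 0.4787 -0.316 ]
bell 724 [401.9 -24.4] [ 96.9 107.3] 1.6 z [0.0076 0.0129 0.0185] mean [ 0.4018 -0.0256]
case 1711 [ 693.6 -289.2] [ 61.5 154.5] 82.1 z [0.0268 0.0364 0.0397] mean [ 0.6913 -0.2857]
candle 882 [702.3 298.4] [71.6 68.7] 46.5 z [0.0511 0.0614 0.0642] mean [0.7004 0.2962]
```

View pics/crop0.png

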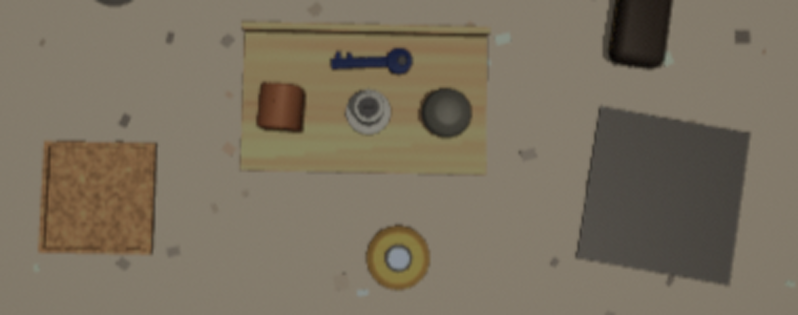

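Measured sizes match the spec. I'll turn so that the tool y axis lies along world x (jaws across the row), then move above the row to look with the wrist camera.

```bash
python3 -m inch '[[0,0,0,0,0,0.0793],[0,0,0,0,0,0.0793],[0,0,0,0,0,0.0793],[0,0,0,0,0,0.0793],[0,0,0,0,0,0.0793]]' 1 10
python3 -m inch '[[0,0,0,0,0,0.0793],[0,0,0,0,0,0.0793],[0,0,0,0,0,0]]'
python3 -m inch '[[-0.9,0.515,0,0,0,0],[-0.9,0.515,0,0,0,0],[-0.9,0.515,0,0,0,0],[-0.9,0.515,0,0,0,0],[-0.9,0.515,0,0,0,0]]'
python3 -m inch '[[-0.9,0.515,0,0,0,0],[-0.9,0.515,0,0,0,0],[-0.9,0.515,0,0,0,0],[-0.9,0.515,0,0,0,0],[-0.9,0.515,0,0,0,0]]'
```

```text
time: 0.78
ee_pos: [0.2478, 0.5736, 0.2222]
eef_rot: [0.583, 0.813, -0.0, 0.0]
ft_force: [0.1, 0.2, -0.3]
width: 0.0866
time: 1.15
ee_pos: [0.2477, 0.5736, 0.2223]
eef_rot: [0.707, 0.708, -0.0, 0.0]
ft_force: [0.2, 1.0, -0.5]
width: 0.0869
time: 1.78
ee_pos: [0.3515, 0.3925, 0.2226]
eef_rot: [0.705, 0.709, 0.0, -0.0]
ft_force: [0.6, 0.6, -0.5]
width: 0.0871
time: 2.4
ee_pos: [0.4545, 0.2126, 0.2226]
eef_rot: [0.705, 0.709, 0.0, -0.0]
ft_force: [-0.1, -0.2, -0.3]
width: 0.087
```

```bash
python3 -m inch '[[-0.868,0.368,0,0,0,0],[-0.868,0.368,0,0,0,0],[-0.868,0.368,0,0,0,0],[-0.868,0.368,0,0,0,0],[-0.868,0.368,0,0,0,0]]'
python3 -m inch '[[-0.868,0.368,0,0,0,0],[-0.868,0.368,0,0,0,0],[0,0,0,0,0,0],[0,0,0,0,0,0]]'
python3 - <<'E'
from h import *
import pickle
print(read_state()["joint_positions"].round(2))
c=cam("wrist");print(c["T"].round(3).tolist());save("w1.png",c["img"],1.5)
pickle.dump(c,open("w1.pkl","wb"))
E
```

```text
time: 3.02
ee_pos: [0.528, 0.0392, 0.2226]
eef_rot: [0.705, 0.709, 0.0, 0.0]
ft_force: [-0.7, -0.3, 0.3]
width: 0.0867
time: 3.52
ee_pos: [0.5569, -0.0285, 0.2223]
eef_rot: [0.706, 0.708, -0.0, -0.0]
ft_force: [-0.2, -0.5, 0.2]
width: 0.0869
[-0.56  0.2   0.61  1.67 -0.12  1.31  0.07]
[[1.0, 0.003, 0.001, 0.558], [0.003, -0.97, -0.241, 0.037], [-0.0, 0.241, -0.97, 0.387], [0.0, 0.0, 0.0, 1.0]]
```

View pics/w1.png

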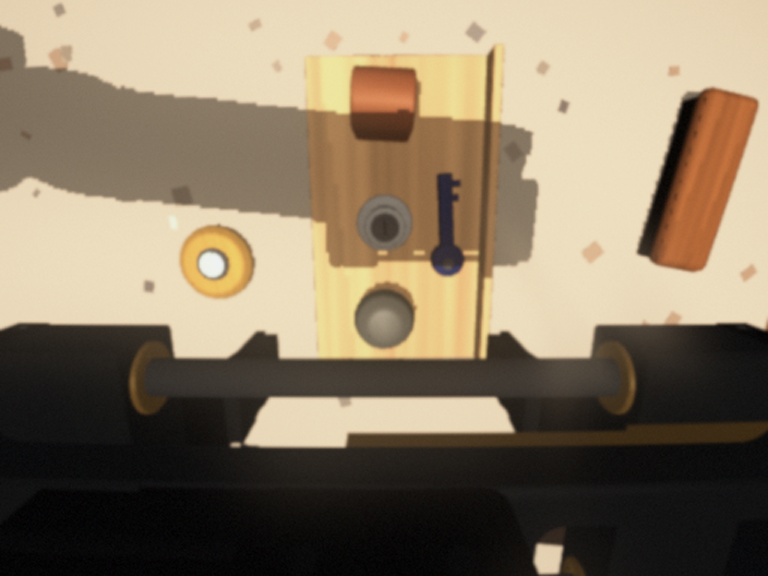

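The wrist view (768x576 scale) shows the cedar at (384,103), the cylinder at (384,222), the key shaft at (446,215), the bow at (447,259) and the stone at (384,319). The board is almost square to the world.

```bash
cat > m.py <<'E'
from h import *
def box(n,q):
    r=cv2.minAreaRect((q[:,:2]*1000).astype(np.float32));print(n,len(q),np.round(r[0],1),np.round(r[1],1),round(r[2],1),"z",np.percentile(q[:,2],[5,50,95]).round(4),"mean",q[:,:2].mean(0).round(4))
def circ(n,q):
    (a,b),r=cv2.minEnclosingCircle((q[:,:2]*1000).astype(np.float32));print("   circle",n,round(a,1),round(b,1),"r",round(r,1))
def reg(P,x0,x1,y0,y1,z0,z1):
    q=P.reshape(-1,3);m=(q[:,0]>x0)&(q[:,0]<x1)&(q[:,1]>y0)&(q[:,1]<y1)&(q[:,2]>z0)&(q[:,2]<z1);return q[m]
def board(P,key=True):
    q=reg(P,.52,.595,.07,.14,.025,.1);box("cedar",q)
    q=reg(P,.52,.595,.07,.14,.03,.055);box("cedar sides",q)
    q=reg(P,.52,.595,-.03,.05,.055,.1);box("cyl",q);circ("cyl",q)
    q=reg(P,.52,.595,-.03,.05,.012,.022);box("rose",q);circ("rose",q)
    q=reg(P,.52,.595,-.12,-.035,.02,.06);box("stone",q);circ("st",q)
    if key:
        q=reg(P,.595,.64,-.05,.07,.014,.03);box("key",q)
    q=reg(P,.64,.67,-.2,.2,.025,.04);box("rail",q)
E
python3 - <<'E'
from m import *
import pickle
for n in("w1","top0"):
    c=pickle.load(open(n+".pkl","rb"));P=cloud(c);print(n);board(P)
c=pickle.load(open("w1.pkl","rb"))
save("w1c.png",c["img"][30:240,190:350],3.5)
f=lambda u,v,z:print(atz(c,[u/1.5],[v/1.5],z).round(4))
f(384,222,.066);f(384,319,.03);f(447,259,.02);f(446,177,.02)
E
```

```text
w1
cedar 2056 [557.8 104.7] [44.7 46.5] 87.6 z [0.0502 0.0771 0.0805] mean [0.5576 0.101 ]
cedar sides 117 [557.3  83. ] [ 2.5 45.1] 89.5 z [0.0314 0.0436 0.0544] mean [0.5566 0.0827]
cyl 594 [559.4  12.5] [29.9 30.8] 0.6 z [0.0671 0.0687 0.0703] mean [0.5595 0.0129]
   circle cyl 559.5 12.6 r 15.9
rose 528 [557.3  12.5] [71.4 77.1] 2.3 z [0.0129 0.0181 0.0195] mean [0.5592 0.0172]
   circle rose 556.3 18.5 r 47.7
stone 1231 [559.2 -69.4] [51. 51.] 49.2 z [0.0349 0.047  0.052 ] mean [ 0.5594 -0.0666]
   circle st 559.6 -71.1 r 27.2
key 907 [617.7  10.7] [89.7 29.2] 86.6 z [0.0204 0.0229 0.0252] mean [0.6142 0.0069]
rail 1663 [649.6  21.4] [  9.6 262.6] 0.9 z [0.0271 0.0357 0.0372] mean [0.6481 0.0345]
top0
cedar 485 [556.4 103.4] [45.5 45.7] 87.7 z [0.049  0.0751 0.0804] mean [0.5549 0.1013]
cedar sides 30 [542.4  93.8] [26.8 56.5] 39.6 z [0.0335 0.049  0.0545] mean [0.5445 0.0907]
cyl 166 [558.6  11.1] [30.9 28.3] 1.5 z [0.0649 0.0675 0.0709] mean [0.558  0.0113]
   circle cyl 558.5 11.5 r 15.8
rose 226 [558.1   9.2] [71.4 73.6] 1.9 z [0.0123 0.0168 0.0199] mean [0.5553 0.0104]
   circle rose 557.0 8.0 r 46.5
stone 452 [558.7 -72.7] [52.2 52.1] 1.1 z [0.0343 0.0462 0.0516] mean [ 0.5572 -0.0712]
   circle st 558.2 -72.3 r 27.2
key 295 [619.3   9. ] [38.5 87.2] 1.3 z [0.0181 0.0221 0.0255] mean [0.6134 0.0042]
rail 483 [648.1  16.5] [  8.8 268.1] 0.7 z [0.0275 0.0349 0.0377] mean [0.6474 0.0173]
[[0.5594 0.0166 0.066 ]]
[[ 0.5599 -0.0721  0.03  ]]
[[ 0.6162 -0.0189  0.02  ]]
[[0.6127 0.0521 0.02  ]]
```

View pics/w1c.png

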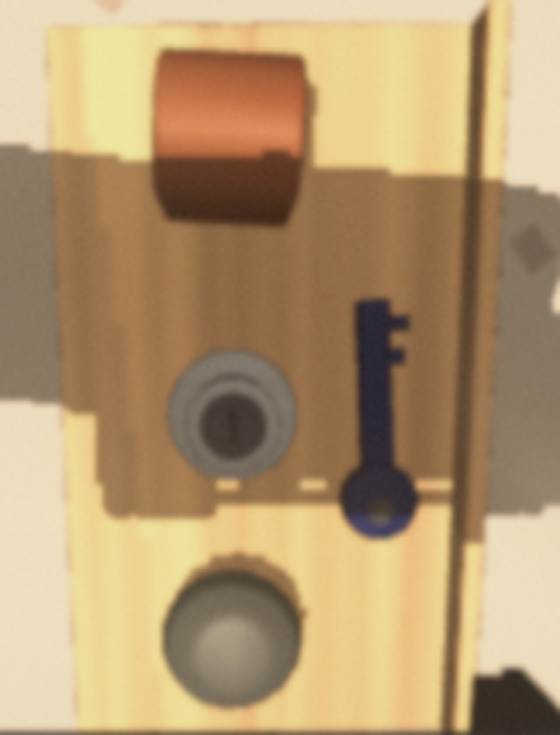

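Run:
```python
from h import *
import pickle
c=pickle.load(open("top0.pkl","rb"))
u=np.array([548,655,641,532])/1.5;v=np.array([288,303,412,395])/1.5
q=atz(c,u,v,.004);print(q.round(4).tolist(),q.mean(0))
u=np.array([151,231,230,149])/1.5;v=np.array([310,311,391,390])/1.5
q=atz(c,u,v,.012);print(q.round(4).tolist(),q.mean(0))
```

```text
[[0.5706, -0.2457, 0.004], [0.5526, -0.4131, 0.004], [0.3845, -0.3897, 0.004], [0.4054, -0.2221, 0.004]] [ 0.47828147 -0.31765625  0.004     ]
[[0.5166, 0.3624, 0.012], [0.5189, 0.2412, 0.012], [0.3985, 0.2362, 0.012], [0.3965, 0.3573, 0.012]] [0.45764603 0.29927086 0.012     ]
```

```bash
python3 -m inch '[[-0.55,0.05,0,0,0,0],[-0.525,0,0.5,0,0,0],[0,0,1,0,0,0],[0,0,1,0,0,0],[0,0,1,0,0,0]]' 0.65 25
python3 -m inch '[[0,0,0.5,0,0,0],[0,0,0.2,0,0,0],[0,0,0,0,0,0]]'
```

```text
time: 4.2
ee_pos: [0.5591, -0.0705, 0.0814]
eef_rot: [0.706, 0.708, 0.0, -0.0]
ft_force: [0.2, 0.3, 0.4]
width: 0.0716
time: 4.58
ee_pos: [0.5592, -0.0715, 0.0547]
eef_rot: [0.706, 0.708, 0.0, -0.0]
ft_force: [-0.3, 0.5, -0.1]
width: 0.0721
```

Run:
```python
from h import *
c=cam("wrist");save("w2.png",c["img"],1.5)
```

```text
(no output)
```

View pics/w2.png

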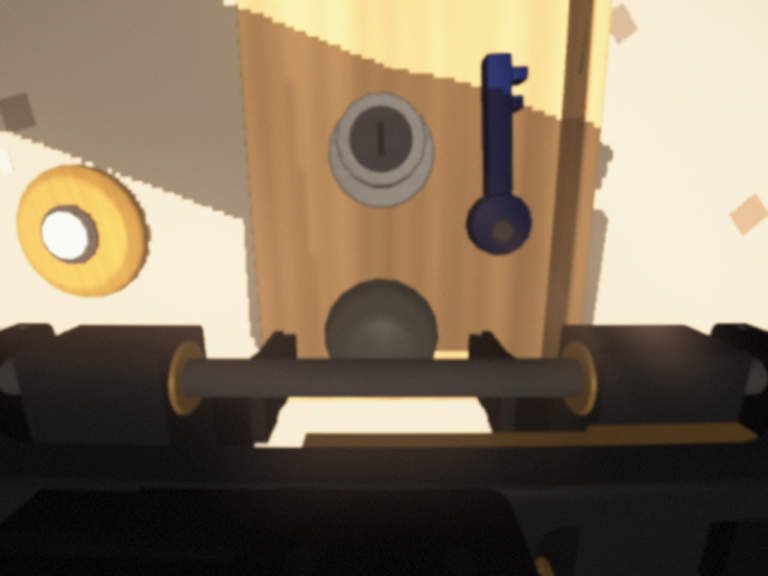

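The stone at (381,330) sits midway between the fingertips at (285,340) and (480,340). I'll descend and grip it.

```bash
python3 -m inch '[[0,0,0.5,0,0,0],[0,0,0.4,0,0,0],[0,0,0.14,0,0,0],[0,0,0,0,0,0]]'
python3 -m inch '[[0,0,0,0,0,0],[0,0,0,0,0,0],[0,0,0,0,0,0],[0,0,0,0,0,0]]' -1 25
python3 -m inch '[[0,0,0,0,0,0],[0,0,0,0,0,0]]'
```

```text
time: 5.12
ee_pos: [0.5588, -0.0722, 0.0124]
eef_rot: [0.707, 0.707, -0.0, -0.0]
ft_force: [0.4, 0.9, 0.7]
width: 0.0715
time: 5.62
ee_pos: [0.5594, -0.0722, 0.0133]
eef_rot: [0.707, 0.707, 0.0, 0.0]
ft_force: [-0.9, -0.1, 4.0]
width: 0.0535
time: 5.88
ee_pos: [0.5594, -0.0721, 0.0133]
eef_rot: [0.707, 0.707, 0.0, 0.0]
ft_force: [-1.6, -0.2, 5.6]
width: 0.0532
```

```bash
python3 -m inch '[[0,0,-0.1,0,0,0],[0,0,-0.1,0,0,0],[0,0,-0.1,0,0,0],[0,0,0,0,0,0]]'
python3 - <<'E'
from h import *
c=cam("wrist");save("w3.png",c["img"],1.5)
c=cam("scene");save("s3.png",c["img"][150:270,170:350],4)
E
```

```text
time: 6.38
ee_pos: [0.5594, -0.0721, 0.0253]
eef_rot: [0.707, 0.707, 0.0, 0.0]
ft_force: [-0.4, -0.0, -1.3]
width: 0.0535
```

View pics/w3.png

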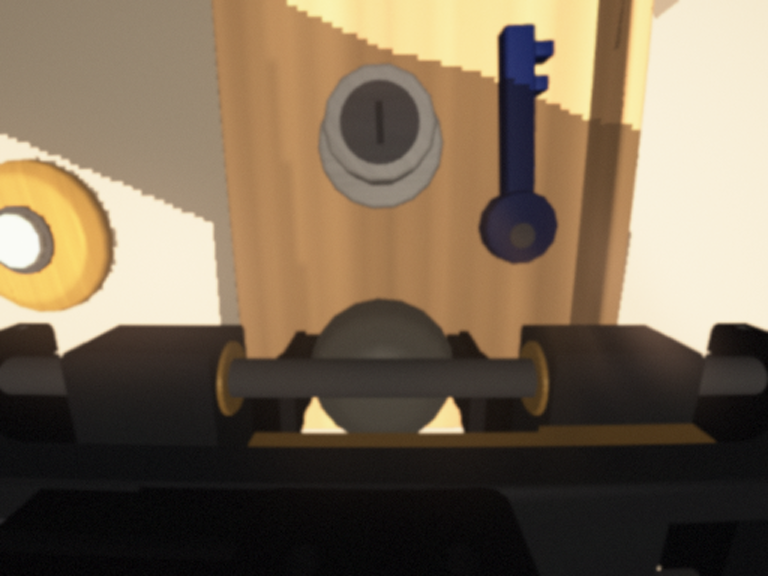

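View pics/s3.png

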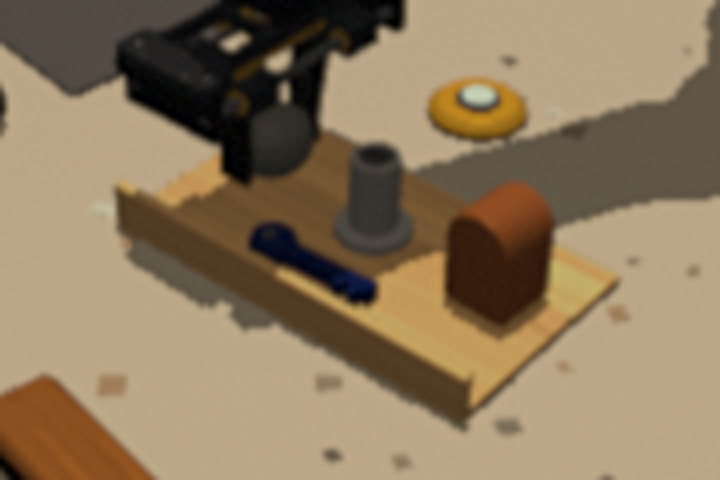

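The stone is lifted and held, with wrist Fz at about -1.3 N. I'll carry it to the far slot on the mat.

```bash
python3 -m inch '[[0,0,-0.7,0,0,0],[-0.3,-0.1,-0.7,0,0,0],[-0.7,-0.2,0,0,0,0],[-0.8,-0.25,0,0,0,0],[-0.8,-0.25,0,0,0,0]]'
python3 -m inch '[[-0.8,-0.25,0,0,0,0],[-0.8,-0.25,0,0,0,0],[-0.8,-0.25,0,0,0,0],[-0.8,-0.25,0,0,0,0],[-0.8,-0.25,0,0,0,0]]'
python3 -m inch '[[-0.6,-0.18,0,0,0,0],[-0.325,-0.1,0,0,0,0],[0,0,0,0,0,0],[0,0,0,0,0,0]]'
```

```text
time: 7.1
ee_pos: [0.5268, -0.177, 0.0809]
eef_rot: [0.707, 0.707, 0.0, -0.0]
ft_force: [0.9, 0.8, -1.5]
width: 0.0527
time: 7.72
ee_pos: [0.4768, -0.3371, 0.0807]
eef_rot: [0.707, 0.707, 0.0, -0.0]
ft_force: [0.5, 0.8, -0.8]
width: 0.053
time: 8.22
ee_pos: [0.4668, -0.3719, 0.0807]
eef_rot: [0.706, 0.708, 0.0, -0.0]
ft_force: [0.1, -0.1, 0.0]
width: 0.0532
```

```bash
python3 -m inch '[[0,0.05,0.8,0,0,0],[0,0,0.6,0,0,0],[0,0,0.2,0,0,0],[0,0,0.08,0,0,0],[0,0,0.05,0,0,0]]'
python3 -m inch '[[0,0,0.04,0,0,0],[0,0,0,0,0,0]]'
```

```text
time: 8.85
ee_pos: [0.4687, -0.3733, 0.0125]
eef_rot: [0.707, 0.707, 0.0, 0.001]
ft_force: [0.6, -0.1, -0.6]
width: 0.053
time: 9.1
ee_pos: [0.4682, -0.3732, 0.0104]
eef_rot: [0.707, 0.707, 0.0, 0.0]
ft_force: [-0.3, -0.7, -0.4]
width: 0.0529
```

```bash
python3 -m inch '[[0,0,0.03,0,0,0],[0,0,0,0,0,0]]'
python3 -m inch '[[0,0,0.02,0,0,0],[0,0,0,0,0,0]]'
```

```text
time: 9.35
ee_pos: [0.4683, -0.3733, 0.0093]
eef_rot: [0.707, 0.707, 0.0, 0.0]
ft_force: [-0.5, 0.9, 3.8]
width: 0.0529
time: 9.6
ee_pos: [0.4683, -0.3734, 0.0092]
eef_rot: [0.707, 0.707, 0.0, 0.0]
ft_force: [-3.7, 3.4, 12.7]
width: 0.0531
```

Contact came at the expected height, so the stone did not slip. Releasing.

```bash
python3 -m inch '[[0,0,-0.03,0,0,0],[0,0,0,0,0,0],[0,0,0,0,0,0]]' 0.65
python3 -m inch '[[0,0,-0.3,0,0,0],[0,0,-0.8,0,0,0],[0,0,-1,0,0,0],[0,0,-1,0,0,0],[0,0,-0.5,0,0,0]]'
python3 - <<'E'
from h import *
c=cam("wrist");save("w4.png",c["img"],1)
c=cam("top");save("t4.png",c["img"][90:300,180:460],2.5)
E
```

```text
time: 9.98
ee_pos: [0.468, -0.3732, 0.0091]
eef_rot: [0.707, 0.707, -0.0, -0.0]
ft_force: [-0.6, 1.0, -0.5]
width: 0.07
time: 10.6
ee_pos: [0.4686, -0.3739, 0.1561]
eef_rot: [0.707, 0.707, 0.001, 0.001]
ft_force: [-0.0, -0.5, -0.9]
width: 0.0718
```

View pics/w4.png

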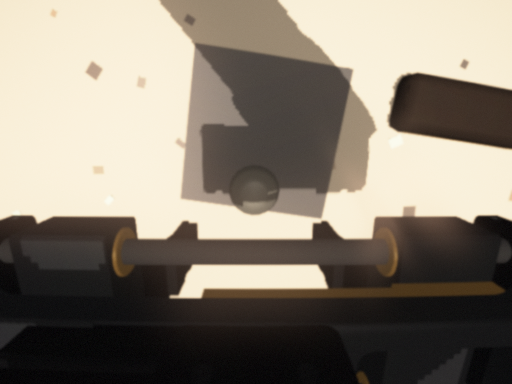

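View pics/t4.png

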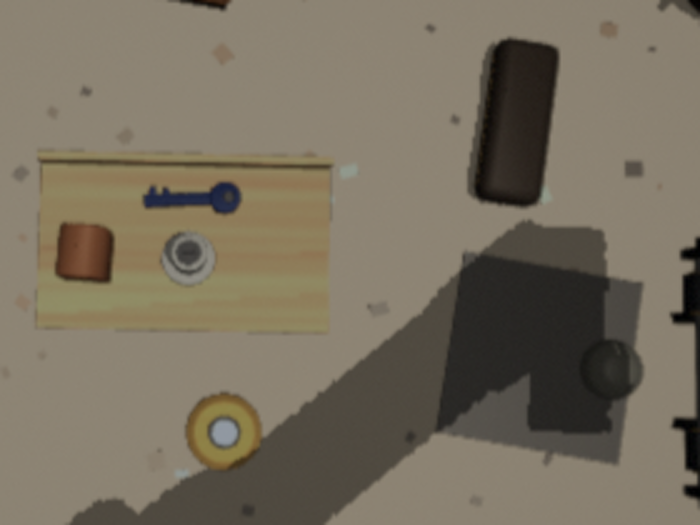

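The stone stands on the mat, inside its -y edge at (610,370). The board's other contents look unmoved. Next is the cylinder.

```bash
python3 -m inch '[[0.6,0.14,0,0,0,0],[0.95,0.23,0,0,0,0],[0.95,0.23,0,0,0,0],[0.95,0.23,0,0,0,0],[0.95,0.23,0,0,0,0]]' 0.4
python3 -m inch '[[0.95,0.22,0,0,0,0],[0.95,0.22,0,0,0,0],[0.95,0.22,0,0,0,0],[0.95,0.22,0,0,0,0],[0.95,0.22,0,0,0,0]]'
python3 -m inch '[[0.5,0.1,0,0,0,0],[0,0,0,0,0,0],[0,0,0,0,0,0]]'
python3 - <<'E'
from h import *
c=cam("wrist");save("w5.png",c["img"],1)
E
```

```text
time: 11.32
ee_pos: [0.5099, -0.1955, 0.1519]
eef_rot: [0.707, 0.707, -0.001, -0.001]
ft_force: [1.0, 0.2, 0.3]
width: 0.0611
time: 11.95
ee_pos: [0.5537, -0.0058, 0.1518]
eef_rot: [0.707, 0.707, -0.001, -0.001]
ft_force: [0.8, 0.3, 0.6]
width: 0.0607
time: 12.32
ee_pos: [0.5579, 0.011, 0.153]
eef_rot: [0.708, 0.707, -0.0, 0.0]
ft_force: [-0.8, -0.6, 0.1]
width: 0.0607
```

View pics/w5.png

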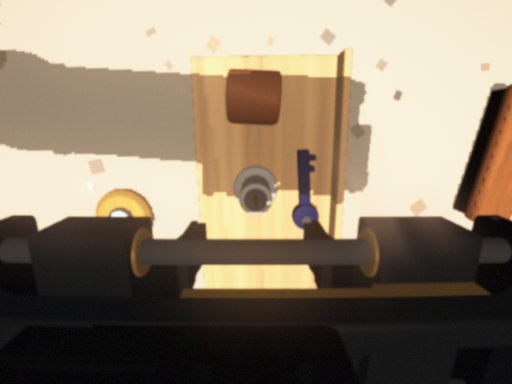

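```bash
python3 -m inch '[[0.04,0.03,0.6,0,0,0],[0,0,0.9,0,0,0],[0,0,0.8,0,0,0],[0,0,0.5,0,0,0],[0,0,0.2,0,0,0]]'
python3 -m inch '[[0,0,0.08,0,0,0],[0,0,0,0,0,0],[0,0,0,0,0,0]]'
python3 -m inch '[[0,0,0,0,0,0],[0,0,0,0,0,0],[0,0,0,0,0,0],[0,0,0,0,0,0],[0,0,0,0,0,0]]' -1 25
```

```text
time: 13.0
ee_pos: [0.5588, 0.013, 0.0324]
eef_rot: [0.708, 0.707, -0.001, -0.0]
ft_force: [0.1, -0.8, 1.4]
width: 0.061
time: 13.38
ee_pos: [0.56, 0.0144, 0.0309]
eef_rot: [0.707, 0.707, 0.001, 0.0]
ft_force: [0.5, -0.1, 0.3]
width: 0.0605
time: 14.0
ee_pos: [0.5595, 0.0145, 0.0301]
eef_rot: [0.707, 0.707, 0.0, -0.0]
ft_force: [-0.5, 0.5, 0.2]
width: 0.0315
```

```bash
python3 -m inch '[[0,0,-0.3,0,0,0],[0,0,-0.6,0,0,0],[0,0,-0.85,0,0,0],[-0.5,-0.12,0,0,0,0],[-0.8,-0.2,0,0,0,0]]'
python3 -m inch '[[-0.85,-0.21,0,0,0,0],[-0.85,-0.21,0,0,0,0],[-0.85,-0.21,0,0,0,0],[-0.85,-0.21,0,0,0,0],[-0.85,-0.21,0,0,0,0]]'
python3 -m inch '[[-0.85,-0.21,0,0,0,0],[-0.85,-0.21,0,0,0,0],[-0.55,-0.14,0,0,0,0],[-0.3,-0.07,0,0,0,0],[0,0,0,0,0,0]]'
python3 -m inch '[[0,0,0,0,0,0]]'
```

```text
time: 14.62
ee_pos: [0.5464, -0.0379, 0.1001]
eef_rot: [0.706, 0.708, 0.0, -0.0]
ft_force: [0.0, -1.1, -1.7]
width: 0.0315
time: 15.25
ee_pos: [0.5034, -0.2094, 0.0996]
eef_rot: [0.707, 0.707, -0.0, -0.0]
ft_force: [-0.1, -0.2, -1.3]
width: 0.0316
time: 15.88
ee_pos: [0.4789, -0.3102, 0.0998]
eef_rot: [0.708, 0.707, -0.0, -0.0]
ft_force: [0.6, 0.5, -1.3]
width: 0.0316
time: 16.0
ee_pos: [0.48, -0.3084, 0.0999]
eef_rot: [0.707, 0.708, 0.0, -0.0]
ft_force: [-0.6, 0.3, -0.8]
width: 0.0314
```

```bash
python3 -m inch '[[-0.04,0,0.7,0,0,0],[0,0,0.7,0,0,0],[0,0,0.25,0,0,0],[0,0,0.1,0,0,0],[0,0,0.05,0,0,0]]'
python3 -m inch '[[0,0,0,0,0,0],[0,0,0.03,0,0,0],[0,0,0,0,0,0]]'
```

```text
time: 16.62
ee_pos: [0.4803, -0.3112, 0.0288]
eef_rot: [0.707, 0.707, 0.0, 0.0]
ft_force: [-0.3, 0.6, -1.2]
width: 0.0314
time: 17.0
ee_pos: [0.4797, -0.3112, 0.0271]
eef_rot: [0.707, 0.707, 0.0, 0.0]
ft_force: [0.1, 0.2, -1.4]
width: 0.0313
```

```bash
python3 -m inch '[[0,0,0.03,0,0,0],[0,0,0,0,0,0],[0,0,0,0,0,0]]'
```

```text
time: 17.38
ee_pos: [0.4798, -0.3112, 0.0261]
eef_rot: [0.707, 0.707, 0.0, 0.0]
ft_force: [-1.1, 2.0, 5.2]
width: 0.0312
```

```bash
python3 -m inch '[[0,0,-0.02,0,0,0],[0,0,0,0,0,0],[0,0,0,0,0,0]]' 0.5
python3 -m inch '[[0,0,-0.3,0,0,0],[0,0,-0.9,0,0,0],[0,0,-1,0,0,0],[0,0,-0.9,0,0,0],[0.5,0.1,0,0,0,0.02]]'
python3 -m inch '[[0.95,0.18,0,0,0,0],[0.95,0.18,0,0,0,0],[0.95,0.18,0,0,0,0],[0.95,0.18,0,0,0,0],[0.95,0.18,0,0,0,0]]'
python3 -m inch '[[0.95,0.18,0,0,0,0],[0.95,0.18,0,0,0,0],[0.95,0.18,0,0,0,0],[0.95,0.18,0,0,0,0],[0.5,0.1,0,0,0,0]]'
python3 -m inch '[[0.3,0,0,0,0,0],[0,0,0,0,0,0],[0,0,0,0,0,0]]'
python3 - <<'E'
from h import *
c=cam("wrist");save("w6.png",c["img"],1)
c=cam("top");save("t6.png",c["img"][90:300,180:460],2.5)
E
```

```text
time: 17.75
ee_pos: [0.4797, -0.3112, 0.0264]
eef_rot: [0.707, 0.707, 0.0, 0.0]
ft_force: [-0.0, 0.0, -0.4]
width: 0.0536
time: 18.38
ee_pos: [0.4844, -0.2936, 0.1544]
eef_rot: [0.723, 0.691, 0.001, 0.003]
ft_force: [-0.1, 0.9, -0.6]
width: 0.0651
time: 19.0
ee_pos: [0.5278, -0.1018, 0.1514]
eef_rot: [0.722, 0.692, 0.0, 0.0]
ft_force: [0.3, 0.2, 0.9]
width: 0.0654
time: 19.62
ee_pos: [0.5677, 0.0697, 0.1511]
eef_rot: [0.721, 0.693, 0.0, 0.0]
ft_force: [-1.1, -0.6, 0.1]
width: 0.0655
time: 20.0
ee_pos: [0.5679, 0.078, 0.1507]
eef_rot: [0.722, 0.692, -0.0, 0.0]
ft_force: [-0.4, -0.4, -0.3]
width: 0.0657
```

View pics/w6.png

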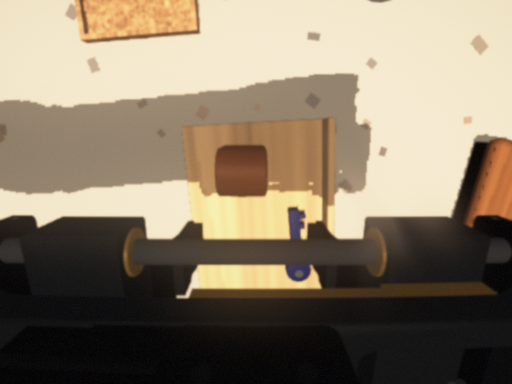

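View pics/t6.png

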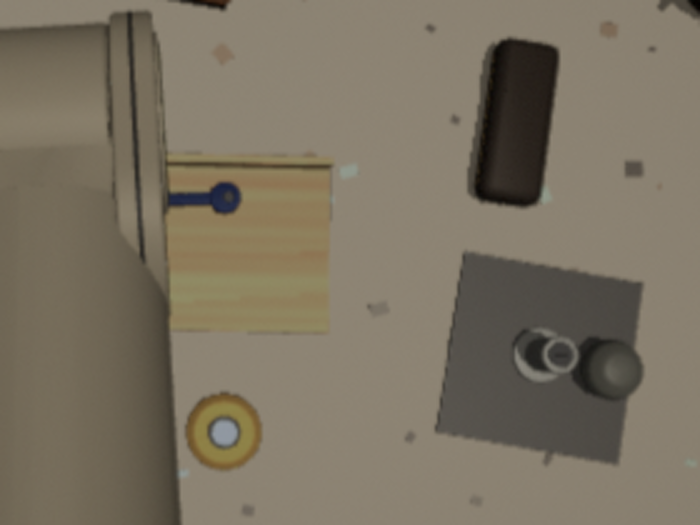

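Both are upright on the mat. The cedar sits at (241,170) in the wrist view. I'll re-measure it from here.

Run:
```python
from m import *
import pickle
c=cam("wrist");pickle.dump(c,open("w6.pkl","wb"));P=cloud(c)
q=reg(P,.52,.595,.07,.14,.025,.1);box("cedar",q)
q=reg(P,.52,.595,.07,.14,.075,.1);box("ridge",q)
q=reg(P,.52,.595,.07,.14,.02,.055);box("cedar sides",q)
l=np.polyfit(q[:,0],q[:,1],1);print(np.degrees(np.arctan(l[0])))
m=(P[...,2]>.045)&(P[...,0]>.52)&(P[...,0]<.595)&(P[...,1]>.07)&(P[...,1]<.14)
# left/right edges
for lo,hi in((.09,.1),(.1,.11),(.11,.12)):
  t=m&(P[...,1]>lo)&(P[...,1]<hi);print(lo,np.percentile(P[...,0][t],[1,99]).round(4))
print(read_state()["ee_pos"])
save("w6c.png",c["img"][110:290,170:350],4)
```

```text
cedar 2577 [557.6 105.9] [44.3 45.9] 87.5 z [0.0596 0.0771 0.0803] mean [0.5581 0.1088]
ridge 1637 [557.5 105.8] [31.1 45.3] 87.5 z [0.0756 0.0787 0.0805] mean [0.5579 0.1057]
cedar sides 83 [560.  127.8] [ 0.7 41.3] 86.4 z [0.0254 0.0419 0.0446] mean [0.5597 0.1279]
-2.807207815687819
0.09 [0.5264 0.5946]
0.1 [0.5207 0.594 ]
0.11 [0.5203 0.5904]
[0.56787251 0.07853796 0.15063506]
```

View pics/w6c.png

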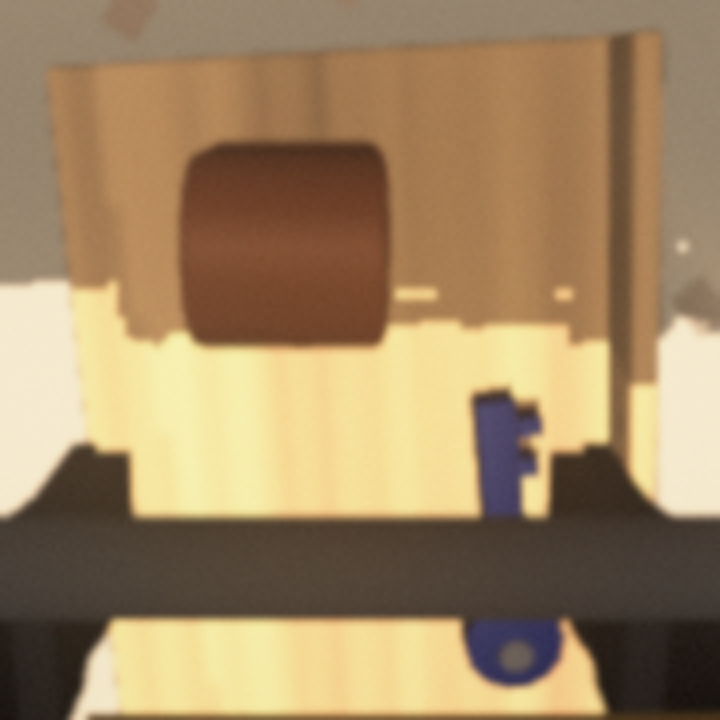

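```bash
python3 -m inch '[[0.35,-0.15,0,0,0,0],[0.3,-0.135,0.3,0,0,0],[0,0,0.8,0,0,0],[0,0,0.9,0,0,0],[0,0,0.5,0,0,0]]'
python3 -m inch '[[0,0,0,0,0,0]]'
```

```text
time: 20.78
ee_pos: [0.5558, 0.1071, 0.0478]
eef_rot: [0.721, 0.693, -0.001, -0.001]
ft_force: [-0.2, -0.1, -0.0]
width: 0.0651
time: 20.9
ee_pos: [0.5558, 0.1067, 0.0485]
eef_rot: [0.721, 0.693, -0.002, -0.001]
ft_force: [0.2, -0.4, 1.1]
width: 0.0652
```

```bash
python3 -m inch '[[-0.02,0.04,0.25,0,0,0],[0,0,0.25,0,0,0],[0,0,0.15,0,0,0],[0,0,0,0,0,0],[0,0,0,0,0,0]]'
python3 -m inch '[[0,0,0,0,0,0],[0,0,0,0,0,0],[0,0,0,0,0,0],[0,0,0,0,0,0],[0,0,0,0,0,0]]' -1 20
```

```text
time: 21.52
ee_pos: [0.5594, 0.1053, 0.0248]
eef_rot: [0.722, 0.692, 0.0, 0.0]
ft_force: [0.8, 0.3, 0.2]
width: 0.0652
time: 22.15
ee_pos: [0.5591, 0.1053, 0.0247]
eef_rot: [0.722, 0.692, 0.0, -0.0]
ft_force: [-1.4, 0.1, 2.5]
width: 0.0458
```

```bash
python3 -m inch '[[0,0,-0.3,0,0,0],[0,0,-0.6,0,0,0],[0,0,-0.8,0,0,0],[-0.5,-0.08,-0.2,0,0,0],[-0.8,-0.13,0,0,0,0]]'
python3 -m inch '[[-0.9,-0.15,0,0,0,0],[-0.9,-0.15,0,0,0,0],[-0.9,-0.15,0,0,0,0],[-0.9,-0.15,0,0,0,0],[-0.9,-0.15,0,0,0,0]]'
python3 -m inch '[[-0.9,-0.15,0,0,0,0],[-0.9,-0.15,0,0,0,0],[-0.9,-0.13,0,0,0,0],[-0.4,-0.06,0,0,0,0],[0,0,0,0,0,0]]'
python3 -m inch '[[0,0,0,0,0,0]]'
```

```text
time: 22.78
ee_pos: [0.5486, 0.0529, 0.1011]
eef_rot: [0.721, 0.693, 0.001, 0.0]
ft_force: [1.0, -0.7, -1.4]
width: 0.0456
time: 23.4
ee_pos: [0.5097, -0.1272, 0.1001]
eef_rot: [0.722, 0.692, -0.0, -0.0]
ft_force: [1.5, -0.2, -0.7]
width: 0.046
time: 24.02
ee_pos: [0.4856, -0.2489, 0.1002]
eef_rot: [0.722, 0.691, -0.0, -0.0]
ft_force: [-0.3, 0.9, -0.9]
width: 0.0461
time: 24.15
ee_pos: [0.4868, -0.2466, 0.1002]
eef_rot: [0.721, 0.693, 0.0, -0.0]
ft_force: [-0.2, 0.9, -0.7]
width: 0.046
```

```bash
python3 -m inch '[[-0.12,0.42,0,0,0,0],[-0.13,0.42,0,0,0,0],[0,0,0.7,0,0,0],[0,0,0.7,0,0,0],[0,0,0.3,0,0,0]]'
python3 -m inch '[[0,0,0.15,0,0,0],[0,0,0.06,0,0,0],[0,0,0,0,0,0],[0,0,0,0,0,0]]'
```

```text
time: 24.78
ee_pos: [0.5194, -0.2575, 0.031]
eef_rot: [0.721, 0.693, -0.0, -0.001]
ft_force: [-0.5, -0.2, -1.4]
width: 0.0459
time: 25.28
ee_pos: [0.52, -0.2595, 0.0247]
eef_rot: [0.722, 0.692, 0.0, 0.0]
ft_force: [-0.2, -0.1, -1.4]
width: 0.0458
```

```bash
python3 -m inch '[[0,0,0.05,0,0,0],[0,0,0.03,0,0,0],[0,0,0,0,0,0],[0,0,0,0,0,0]]'
python3 -m inch '[[0,0,0.025,0,0,0],[0,0,0,0,0,0]]'
```

```text
time: 25.78
ee_pos: [0.5196, -0.2594, 0.0209]
eef_rot: [0.722, 0.692, 0.0, -0.0]
ft_force: [-0.7, -0.3, -1.0]
width: 0.0458
time: 26.02
ee_pos: [0.5197, -0.2595, 0.0206]
eef_rot: [0.722, 0.692, 0.0, -0.0]
ft_force: [-4.0, 1.5, 7.8]
width: 0.0456
```

```bash
python3 -m inch '[[0,0,-0.02,0,0,0],[0,0,0,0,0,0],[0,0,0,0,0,0]]' 0.5
python3 -m inch '[[0,0,-0.3,0,0,0],[0,0,-0.9,0,0,0],[0,0,-1,0,0,0],[0,0,-1,0,0,-0.043],[0.5,0.2,0,0,0,0]]' -0.5 10
python3 -m inch '[[0.8,0.38,0,0,0,0],[0.8,0.38,0,0,0,0],[0.8,0.38,0,0,0,0],[0.8,0.38,0,0,0,0],[0.8,0.38,0,0,0,0]]'
python3 -m inch '[[0.8,0.38,0,0,0,0],[0.33,0.17,0,0,0,0],[0,0,0,0,0,0],[0,0,0,0,0,0]]'
python3 - <<'E'
from m import *
import pickle
c=cam("wrist");pickle.dump(c,open("w7.pkl","wb"));P=cloud(c)
save("w7.png",c["img"],1.5)
c=cam("top");save("t7.png",c["img"][90:300,180:460],2.5)
E
```

```text
time: 26.4
ee_pos: [0.5196, -0.2594, 0.0206]
eef_rot: [0.722, 0.692, 0.0, -0.0]
ft_force: [1.1, -0.2, 0.2]
width: 0.0636
time: 27.02
ee_pos: [0.5276, -0.2416, 0.153]
eef_rot: [0.691, 0.723, 0.001, 0.003]
ft_force: [-0.3, 1.3, -1.4]
width: 0.0252
time: 27.65
ee_pos: [0.5952, -0.0747, 0.1497]
eef_rot: [0.69, 0.724, 0.0, 0.0]
ft_force: [0.4, 0.1, 0.6]
width: 0.0215
time: 28.15
ee_pos: [0.6141, -0.0314, 0.149]
eef_rot: [0.691, 0.723, -0.0, 0.0]
ft_force: [0.2, -0.8, -0.1]
width: 0.0217
```

View pics/w7.png

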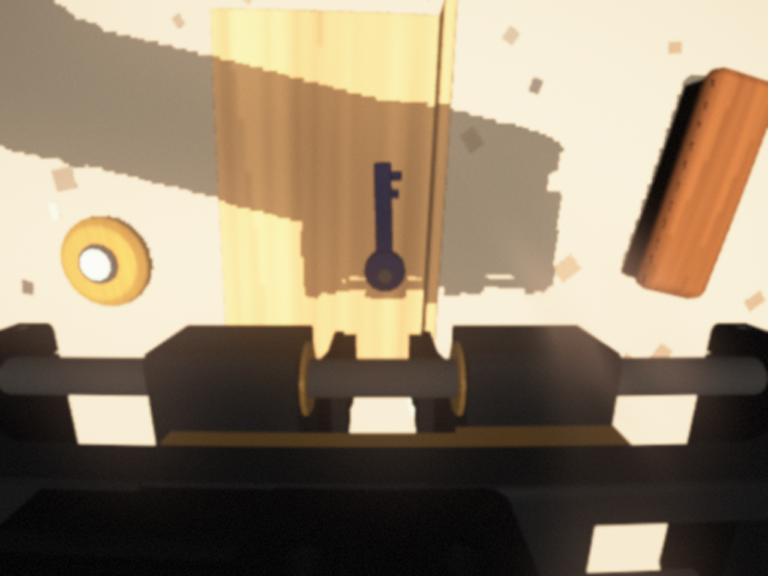

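View pics/t7.png

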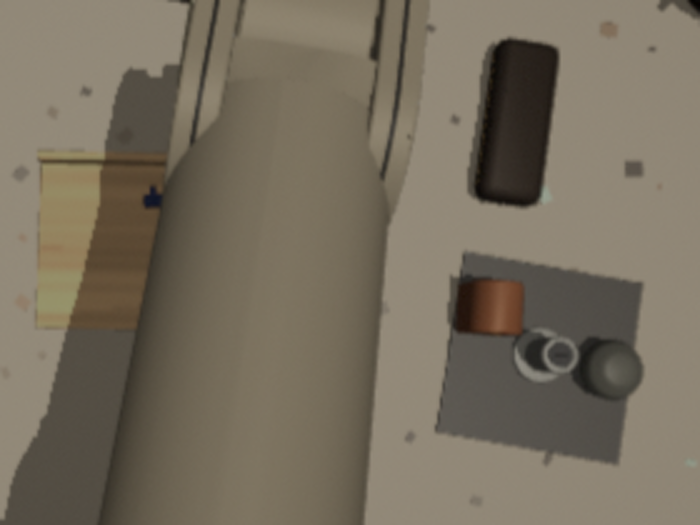

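All three stand on the mat. The key's shaft tip is at (382,163) and its bow is centred at (385,271) in the wrist view. I'll compute the key's pose.

Run:
```python
from m import *
import pickle
c=pickle.load(open("w7.pkl","rb"));P=cloud(c)
save("w7c.png",c["img"][95:205,230:300],6)
u,v=np.meshgrid(np.arange(512),np.arange(384))
Z=atz(c,u,v,.020).reshape(384,512,3)
im=c["img"].astype(int)
m=(P[...,2]>.0145)&(P[...,2]<.03)&(P[...,0]>.59)&(P[...,0]<.636)&(P[...,1]>-.05)&(P[...,1]<.07)
q=P[m];box("key",q)
print("y",np.percentile(q[:,1],[0,1,99,100]).round(4))
for y0 in np.arange(-.035,.06,.008):
    t=q[(q[:,1]>y0)&(q[:,1]<y0+.008)]
    print(round(y0+.004,3),t[:,0].min().round(4),t[:,0].max().round(4),t[:,2].max().round(4),len(t))
f=lambda u,v,z:print(atz(c,[u/1.5],[v/1.5],z).round(4))
f(385,271,.022);f(382,163,.020);f(384,215,.02)
```

```text
key 1365 [614.3  10.9] [27.9 89.6] 3.4 z [0.0209 0.0229 0.0252] mean [0.6147 0.0074]
y [-0.0339 -0.0323  0.0545  0.0556]
-0.031 0.6046 0.6273 0.026 101
-0.023 0.6022 0.6303 0.026 188
-0.015 0.6019 0.63 0.026 197
-0.007 0.6048 0.6273 0.026 131
0.001 0.6086 0.6205 0.0239 87
0.009 0.6082 0.6202 0.024 91
0.017 0.6079 0.6198 0.0246 91
0.025 0.6076 0.6183 0.0238 88
0.033 0.6073 0.6229 0.0242 111
0.041 0.6059 0.6235 0.0235 111
0.049 0.6056 0.6244 0.0241 135
0.057 0.6055 0.6167 0.0235 34
[[ 0.6168 -0.0192  0.022 ]]
[[0.6112 0.0549 0.02  ]]
[[0.6142 0.0201 0.02  ]]
```

View pics/w7c.png

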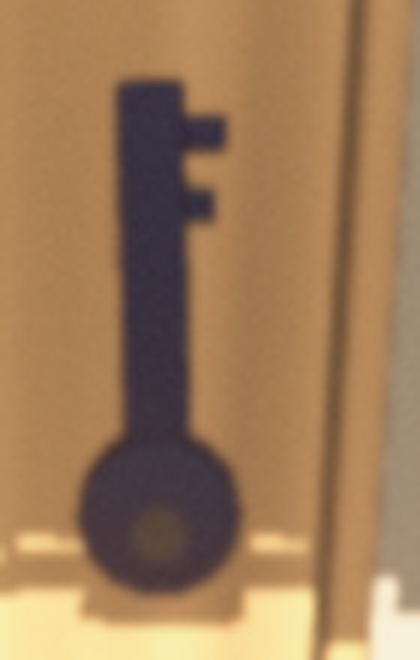

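```bash
python3 -m inch '[[0.53,0.025,0,0,0,-0.0067],[0.53,0.025,0.4,0,0,0],[0,0,0.8,0,0,0],[0,0,0.9,0,0,0],[0,0,0.3,0,0,0]]' -0.5
python3 -m inch '[[0,0,0,0,0,0],[0,0,0,0,0,0]]'
python3 - <<'E'
from h import *
c=cam("wrist");save("w8.png",c["img"],1.5)
E
```

```text
time: 28.88
ee_pos: [0.6123, 0.0149, 0.0497]
eef_rot: [0.684, 0.73, -0.002, -0.002]
ft_force: [-1.0, 0.5, 0.7]
width: 0.0218
time: 29.12
ee_pos: [0.615, 0.0134, 0.054]
eef_rot: [0.685, 0.729, 0.001, 0.001]
ft_force: [0.7, 0.1, 0.4]
width: 0.0217
```

View pics/w8.png

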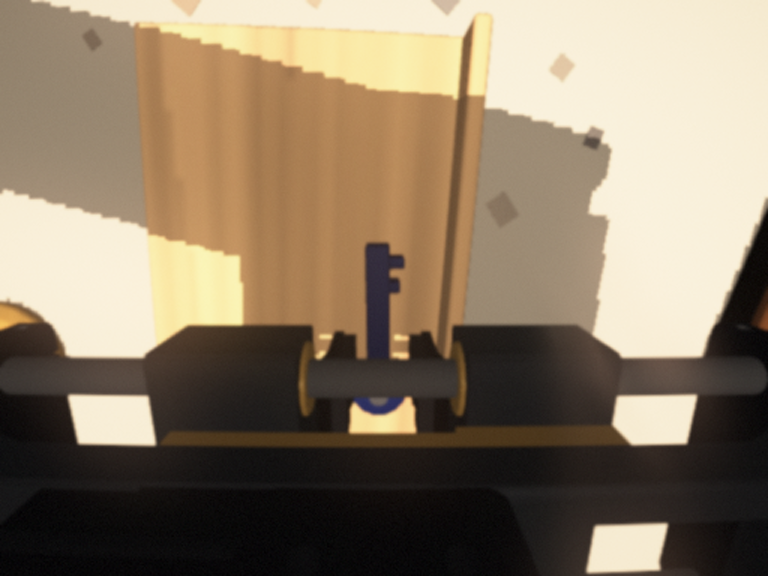

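```bash
python3 -m inch '[[-0.05,-0.025,0.4,0,0,0],[0,0,0.4,0,0,0],[0,0,0.2,0,0,0],[0,0,0.06,0,0,0],[0,0,0,0,0,0]]'
python3 -m inch '[[0,0,0,0,0,0],[0,0,0,0,0,0]]'
```

```text
time: 29.8
ee_pos: [0.6134, 0.011, 0.0103]
eef_rot: [0.685, 0.729, 0.0, 0.0]
ft_force: [-0.2, 0.2, 0.6]
width: 0.0215
time: 30.05
ee_pos: [0.6136, 0.0111, 0.0107]
eef_rot: [0.685, 0.729, 0.0, 0.0]
ft_force: [-0.6, -0.2, -0.2]
width: 0.0218
```

```bash
python3 -m inch '[[0,0,0,0,0,0],[0,0,0,0,0,0],[0,0,0,0,0,0],[0,0,0,0,0,0]]' -1 15
python3 -m inch '[[0,0,-0.2,0,0,0],[0,0,-0.5,0,0,0],[0,0,-0.9,0,0,0],[0,0,-0.9,0,0,0],[0,0,0,0,0,0]]'
python3 - <<'E'
from h import *
c=cam("wrist");save("w9.png",c["img"],1.5)
c=cam("scene");save("s9.png",c["img"][100:300,130:400],2.8)
E
```

```text
time: 30.55
ee_pos: [0.6134, 0.0111, 0.0104]
eef_rot: [0.685, 0.729, 0.0, -0.0]
ft_force: [-0.2, -0.2, 1.9]
width: 0.0121
time: 31.18
ee_pos: [0.6155, 0.0109, 0.1149]
eef_rot: [0.685, 0.729, 0.003, 0.002]
ft_force: [0.8, -0.4, -1.0]
width: 0.0117
```

View pics/w9.png

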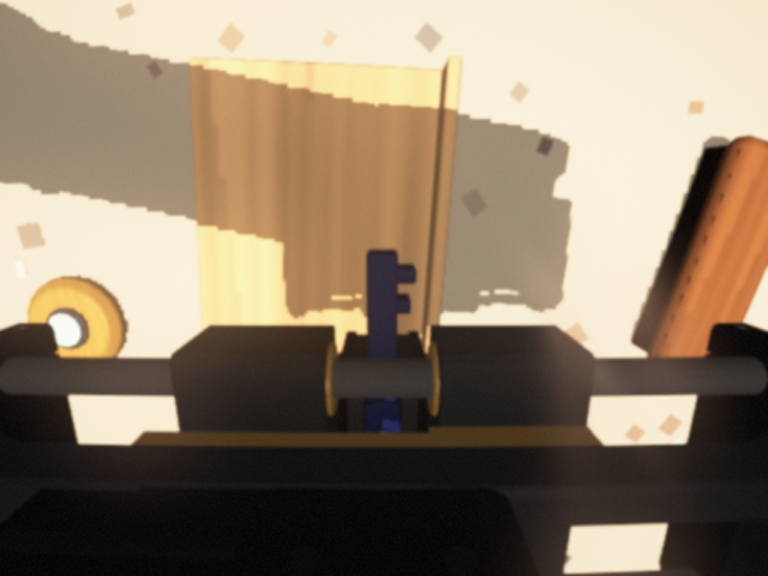

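View pics/s9.png

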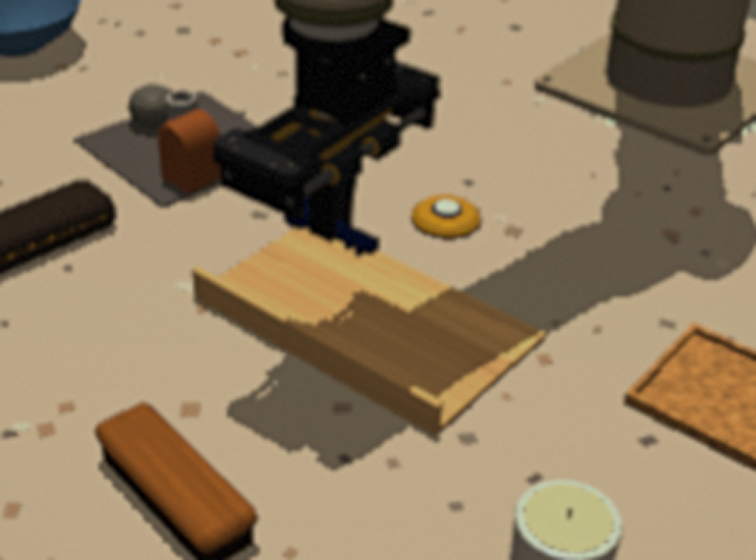

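```bash
python3 -m inch '[[0.5,-0.23,0,0,0,0],[0.85,-0.4,0,0,0,0],[0.85,-0.4,0,0,0,0],[0.85,-0.4,0,0,0,0],[0.85,-0.4,0,0,0,0]]'
python3 -m inch '[[0.85,-0.4,0,0,0,0],[0.85,-0.4,0,0,0,0],[0.85,-0.4,0,0,0,0],[0.7,-0.33,0,0,0,0],[0.31,-0.14,0,0,0,0]]'
python3 -m inch '[[0,0,0,0,0,0],[0,0,0,0,0,0]]'
python3 - <<'E'
from h import *
c=cam("wrist");save("w10.png",c["img"],1.5)
u=[0];
E
```

```text
time: 31.9
ee_pos: [0.5292, 0.163, 0.1096]
eef_rot: [0.685, 0.729, -0.001, -0.0]
ft_force: [0.3, -0.3, -0.0]
width: 0.0117
time: 32.52
ee_pos: [0.4534, 0.3013, 0.1097]
eef_rot: [0.684, 0.73, -0.001, -0.0]
ft_force: [-0.2, -0.3, -0.4]
width: 0.0119
time: 32.78
ee_pos: [0.4557, 0.2985, 0.1102]
eef_rot: [0.685, 0.728, -0.0, 0.0]
ft_force: [0.5, -0.4, -0.5]
width: 0.0119
```

View pics/w10.png

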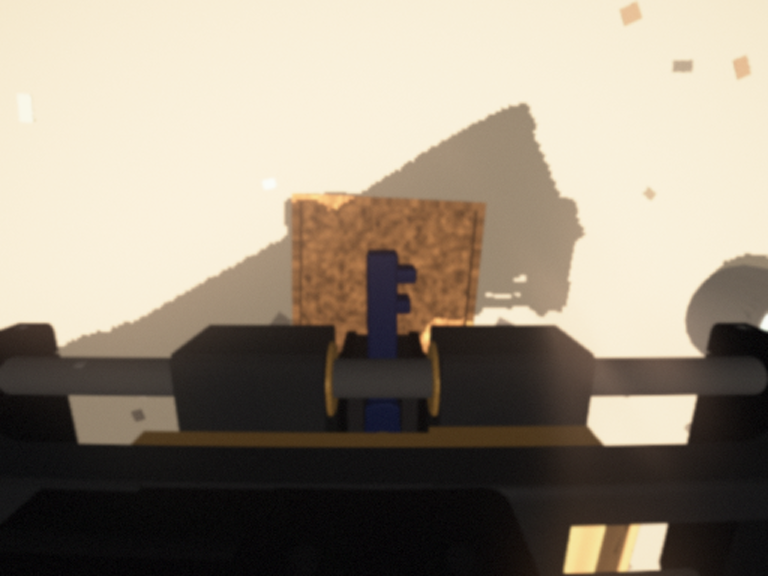

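Run:
```python
from h import *
c=cam("wrist")
p=atz(c,[290/1.5,486/1.5],[194/1.5,204/1.5],.012);print(p.round(4))
d=p[1]-p[0];d/=np.linalg.norm(d);n=np.array([-d[1],d[0],0]);print("len",np.linalg.norm(p[1]-p[0]),"yaw",np.degrees(np.arctan2(d[1],d[0])),"centre",p.mean(0)-.06*n)
```

```text
[[0.3959 0.361  0.012 ]
 [0.518  0.3623 0.012 ]]
len 0.12210942661798269 yaw 0.5964532230860545 centre [0.45760088 0.30163298 0.012     ]
```

```bash
python3 -m inch '[[0.03,0.05,0.5,0,0,0],[0,0,0.8,0,0,0],[0,0,0.7,0,0,0],[0,0,0.35,0,0,0],[0,0,0.12,0,0,0]]'
python3 -m inch '[[0,0,0,0,0,0],[0,0,0,0,0,0]]'
```

```text
time: 33.5
ee_pos: [0.457, 0.3009, 0.0112]
eef_rot: [0.685, 0.729, -0.0, 0.0]
ft_force: [-1.4, -0.3, -0.9]
width: 0.012
time: 33.75
ee_pos: [0.4574, 0.3018, 0.0125]
eef_rot: [0.685, 0.729, 0.001, 0.0]
ft_force: [0.3, -0.3, -0.6]
width: 0.0117
```

```bash
python3 -m inch '[[-0.03,0,0.06,0,0,0],[0,0,0.04,0,0,0],[0,0,0,0,0,0],[0,0,0,0,0,0]]'
python3 -m inch '[[0,0,0.025,0,0,0],[0,0,0,0,0,0],[0,0,0,0,0,0]]'
```

```text
time: 34.25
ee_pos: [0.4569, 0.3002, 0.0076]
eef_rot: [0.685, 0.729, 0.0, -0.0]
ft_force: [0.3, -0.4, -0.1]
width: 0.0118
time: 34.62
ee_pos: [0.457, 0.3003, 0.0074]
eef_rot: [0.685, 0.729, 0.0, -0.0]
ft_force: [-3.3, -2.3, 11.0]
width: 0.0117
```

```bash
python3 -m inch '[[0,0,-0.025,0,0,0],[0,0,0,0,0,0],[0,0,0,0,0,0]]' -0.4
python3 -m inch '[[0,0,-0.3,0,0,0],[0,0,-0.8,0,0,0],[0,0,-1,0,0,0],[0,0,-1,0,0,0.05],[-1,0,-0.5,0,0,0]]' 0.5
python3 -m inch '[[-1,0,0,0,0,0],[0,0,0,0,0,0]]'
python3 - <<'E'
from m import *
c=cam("wrist");save("w11.png",c["img"],1.5);P=cloud(c)
u,v=np.meshgrid(np.arange(512),np.arange(384))
q=reg(P,.40,.515,.244,.356,.0135,.03);box("key",q)
q=reg(P,.38,.53,.22,.38,.009,.014);box("dish",q)
c=cam("top");save("t11.png",c["img"][90:300,80:460],2.1)
E
```

```text
time: 35.0
ee_pos: [0.4569, 0.3002, 0.0074]
eef_rot: [0.685, 0.729, -0.0, -0.0]
ft_force: [-0.4, 0.3, -0.1]
width: 0.0251
time: 35.62
ee_pos: [0.4557, 0.2627, 0.1546]
eef_rot: [0.721, 0.693, 0.002, -0.0]
ft_force: [1.3, -0.2, -0.2]
width: 0.0633
time: 35.88
ee_pos: [0.4541, 0.2174, 0.1527]
eef_rot: [0.723, 0.69, 0.001, -0.0]
ft_force: [0.3, 0.3, 0.7]
width: 0.065
key 2113 [457.5 300. ] [115.  111.9] 0.0 z [0.0139 0.019  0.022 ] mean [0.4575 0.291 ]
dish 1261 [457.9 302.8] [121.3 121.2] 0.6 z [0.0092 0.0133 0.014 ] mean [0.4576 0.3115]
```

View pics/w11.png

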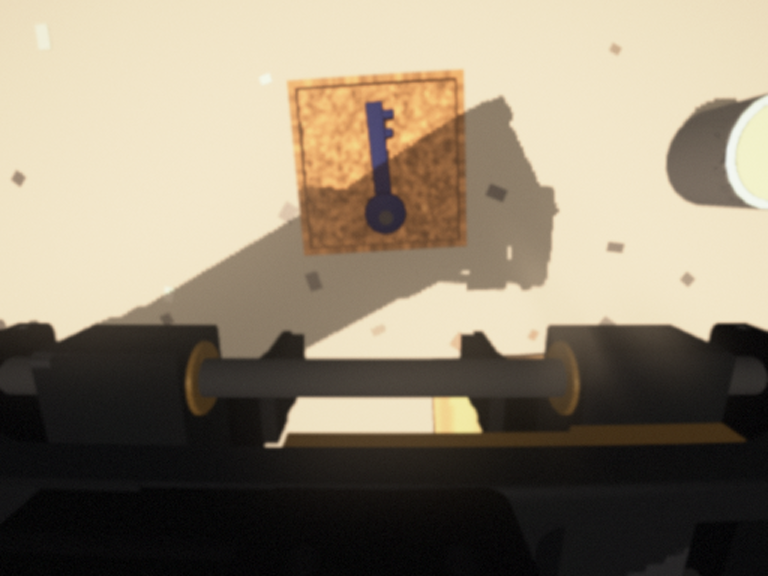

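View pics/t11.png

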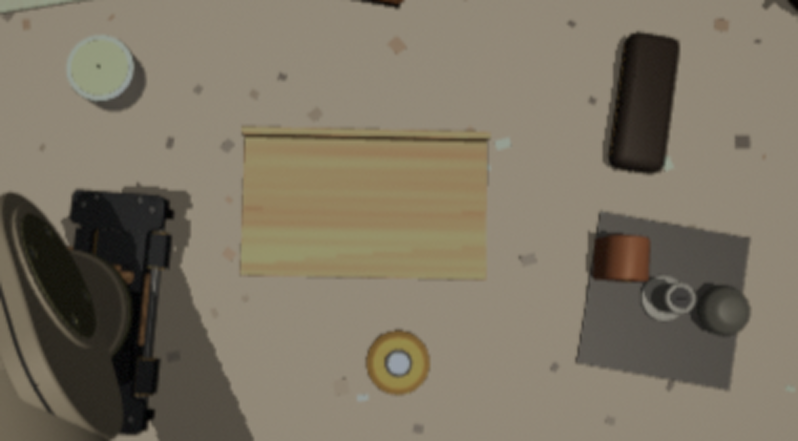

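The key lies flat and centred in the tray: its middle is at (380,165) and the tray centre at (381,163). Next is the cedar, using the pose at which I released it.

```bash
python3 -m inch '[[-0.6,0.1,0,0,0,0],[-0.95,0.17,0,0,0,0],[-0.95,0.17,0,0,0,0],[-0.95,0.17,0,0,0,0],[-0.95,0.17,0,0,0,0]]' 0.5
python3 -m inch '[[-0.95,0.17,0,0,0,0],[-0.95,0.17,0,0,0,0],[-0.95,0.17,0,0,0,0],[-0.95,0.17,0,0,0,0],[-0.95,0.17,0,0,0,0]]'
python3 -m inch '[[-0.95,0.17,0,0,0,0],[-0.9,0.17,0,0,0,0],[-0.6,0.1,0,0,0,0],[-0.25,0.06,0,0,0,0],[0,0,0,0,0,0]]'
python3 -m inch '[[0,0,0,0,0,0]]'
```

```text
time: 36.6
ee_pos: [0.4777, 0.0432, 0.1518]
eef_rot: [0.721, 0.693, 0.0, 0.0]
ft_force: [0.7, 0.9, -0.9]
width: 0.0653
time: 37.22
ee_pos: [0.5042, -0.1481, 0.1516]
eef_rot: [0.721, 0.693, 0.0, 0.0]
ft_force: [0.4, -0.8, 0.3]
width: 0.0658
time: 37.85
ee_pos: [0.5191, -0.2564, 0.1513]
eef_rot: [0.722, 0.692, -0.0, -0.0]
ft_force: [-0.4, 1.0, 0.3]
width: 0.0655
time: 37.98
ee_pos: [0.5191, -0.2554, 0.1514]
eef_rot: [0.721, 0.693, 0.0, -0.0]
ft_force: [-0.3, -0.4, 0.9]
width: 0.0652
```

```bash
python3 -m inch '[[-0.1,0.01,0.5,0,0,0],[0,0,0.9,0,0,0],[0,0,0.9,0,0,0],[0,0,0.6,0,0,0],[0,0,0.25,0,0,0]]'
python3 -m inch '[[0,0,0.07,0,0,0],[0,0,0,0,0,0],[0,0,0,0,0,0]]'
```

```text
time: 38.6
ee_pos: [0.5177, -0.26, 0.0233]
eef_rot: [0.722, 0.692, -0.001, -0.001]
ft_force: [0.3, 0.9, 0.2]
width: 0.0654
time: 38.98
ee_pos: [0.5195, -0.2611, 0.0235]
eef_rot: [0.722, 0.692, 0.0, 0.001]
ft_force: [0.2, -0.4, -0.4]
width: 0.0654
```

```bash
python3 -m inch '[[0.04,0,0.07,0,0,0],[0,0,0,0,0,0],[0,0,0,0,0,0]]'
python3 -m inch '[[0,0,0,0,0,0],[0,0,0,0,0,0],[0,0,0,0,0,0],[0,0,0,0,0,0]]' -1 20
```

```text
time: 39.35
ee_pos: [0.5191, -0.2592, 0.02]
eef_rot: [0.722, 0.692, 0.0, 0.0]
ft_force: [-0.1, -0.5, -0.5]
width: 0.0654
time: 39.85
ee_pos: [0.5191, -0.2593, 0.02]
eef_rot: [0.722, 0.692, 0.0, 0.0]
ft_force: [-0.3, 0.9, 0.5]
width: 0.0462
```

```bash
python3 -m inch '[[0,0,-0.3,0,0,0],[0,0,-0.7,0,0,0],[0,0,-0.9,0,0,0],[0,0,-0.1,0,0,0],[0.6,0.04,0,0,0,0]]'
python3 -m inch '[[0.9,0.06,0,0,0,0],[0.9,0.06,0,0,0,0],[0.9,0.06,0,0,0,0],[0.9,0.06,0,0,0,0],[0.9,0.06,0,0,0,0]]'
python3 -m inch '[[0.9,0.06,0,0,0,0],[0.9,0.06,0,0,0,0],[0.9,0.06,0,0,0,0],[0.9,0.04,0,0,0,0],[0.4,0.03,0,0,0,0]]'
python3 -m inch '[[0,0,0,0,0,0],[0,0,0,0,0,0]]'
```

```text
time: 40.48
ee_pos: [0.5211, -0.2369, 0.1005]
eef_rot: [0.723, 0.691, -0.0, 0.001]
ft_force: [-0.1, 0.4, -1.4]
width: 0.046
time: 41.1
ee_pos: [0.5408, -0.0548, 0.0996]
eef_rot: [0.722, 0.692, -0.0, -0.0]
ft_force: [0.6, -0.5, -0.7]
width: 0.0458
time: 41.72
ee_pos: [0.5574, 0.1056, 0.0994]
eef_rot: [0.721, 0.693, -0.0, -0.0]
ft_force: [-0.1, -1.7, -0.7]
width: 0.0463
time: 41.98
ee_pos: [0.5579, 0.1014, 0.0999]
eef_rot: [0.723, 0.691, -0.0, 0.0]
ft_force: [0.9, -0.4, -1.9]
width: 0.0459
```

```bash
python3 -m inch '[[0.1,0,0.6,0,0,0],[0,0,0.7,0,0,0],[0,0,0.35,0,0,0],[0,0,0.1,0,0,0],[0,0,0,0,0,0]]'
python3 -m inch '[[0,0,0,0,0,0],[0,0,0,0,0,0]]'
```

```text
time: 42.6
ee_pos: [0.5585, 0.107, 0.0305]
eef_rot: [0.722, 0.692, 0.0, 0.0]
ft_force: [-0.6, 0.3, -0.8]
width: 0.0461
time: 42.85
ee_pos: [0.5585, 0.1076, 0.0305]
eef_rot: [0.722, 0.692, 0.001, 0.0]
ft_force: [-0.8, -0.5, -0.6]
width: 0.0461
```

```bash
python3 -m inch '[[-0.05,-0.01,0.1,0,0,0],[0,0,0.02,0,0,0],[0,0,0,0,0,0],[0,0,0,0,0,0]]'
```

```text
time: 43.35
ee_pos: [0.5576, 0.1055, 0.0252]
eef_rot: [0.722, 0.692, 0.0, -0.0]
ft_force: [0.8, -0.6, -0.8]
width: 0.0459
```

```bash
python3 -m inch '[[0,0.01,0.03,0,0,0],[0,0,0,0,0,0],[0,0,0,0,0,0]]'
python3 -m inch '[[0,0,0.02,0,0,0],[0,0,0,0,0,0],[0,0,0,0,0,0]]'
```

```text
time: 43.72
ee_pos: [0.558, 0.1054, 0.0239]
eef_rot: [0.722, 0.692, 0.0, -0.0]
ft_force: [-0.7, 0.2, -0.5]
width: 0.046
time: 44.1
ee_pos: [0.558, 0.1054, 0.0239]
eef_rot: [0.722, 0.692, 0.0, -0.0]
ft_force: [-4.0, -0.8, 9.9]
width: 0.046
```

Contact. I'll release, return to the same viewpoint as w6 and compare.

```bash
python3 -m inch '[[0,0,-0.02,0,0,0],[0,0,0,0,0,0],[0,0,0,0,0,0]]' 0.5
python3 -m inch '[[0,0,-0.3,0,0,0],[0,0,-0.8,0,0,0],[0,0,-1,0,0,0],[-0.3,0.14,-1,0,0,0],[-0.365,0.14,-0.07,0,0,0]]'
python3 -m inch '[[0,0,0,0,0,0],[0,0,0,0,0,0]]'
python3 - <<'E'
from m import *
import pickle
s=read_state();print(s["ee_pos"],s["eef_rot"])
c=cam("wrist");pickle.dump(c,open("w12.pkl","wb"))
for n in("w6","w12"):
    P=cloud(pickle.load(open(n+".pkl","rb")))
    q=reg(P,.52,.595,.07,.14,.025,.1);box("cedar",q)
    q=reg(P,.52,.595,.07,.14,.075,.1);box("ridge",q)
save("w12c.png",c["img"][110:290,170:350],4)
E
```

```text
time: 44.48
ee_pos: [0.558, 0.1054, 0.0238]
eef_rot: [0.722, 0.692, -0.0, -0.0]
ft_force: [-0.2, -0.0, -0.4]
width: 0.0635
time: 45.1
ee_pos: [0.57, 0.0783, 0.1544]
eef_rot: [0.722, 0.692, 0.003, 0.001]
ft_force: [0.3, 0.1, -0.7]
width: 0.0651
time: 45.35
ee_pos: [0.5673, 0.0788, 0.1497]
eef_rot: [0.722, 0.692, -0.001, -0.001]
ft_force: [0.8, 0.9, 0.2]
width: 0.0653
[0.56727731 0.07876049 0.14969409] [ 7.21769029e-01  6.92133394e-01 -7.34211508e-04 -5.43059247e-04]
cedar 2577 [557.6 105.9] [44.3 45.9] 87.5 z [0.0596 0.0771 0.0803] mean [0.5581 0.1088]
ridge 1637 [557.5 105.8] [31.1 45.3] 87.5 z [0.0756 0.0787 0.0805] mean [0.5579 0.1057]
cedar 2600 [558.9 105.7] [44.6 45.8] 87.4 z [0.0599 0.0771 0.0804] mean [0.5591 0.1085]
ridge 1643 [558.9 105.4] [31.  45.7] 87.2 z [0.0758 0.0787 0.0805] mean [0.559  0.1057]
```

View pics/w12c.png

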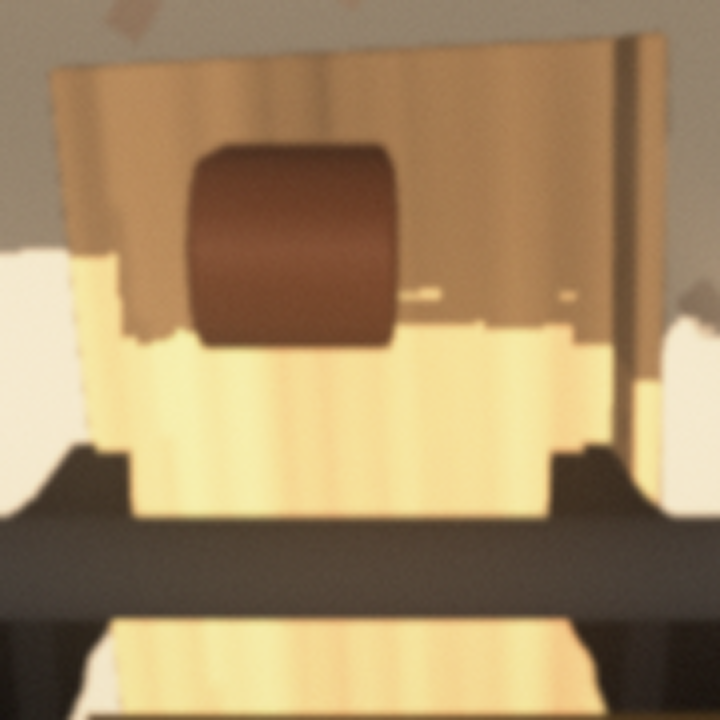

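The cedar is back within about 1.3 mm in x and 0.2 mm in y, with its yaw the same to 0.1–0.3°. Next is the cylinder.

```bash
python3 -m inch '[[-0.5,-0.1,0,0,0,-0.02],[-0.92,-0.21,0,0,0,0],[-0.92,-0.21,0,0,0,0],[-0.92,-0.21,0,0,0,0],[-0.92,-0.21,0,0,0,0]]' 0.4
python3 -m inch '[[-0.92,-0.21,0,0,0,0],[-0.92,-0.21,0,0,0,0],[-0.92,-0.21,0,0,0,0],[-0.92,-0.21,0,0,0,0],[-0.92,-0.21,0,0,0,0]]'
python3 -m inch '[[-0.6,-0.13,0,0,0,0],[-0.3,-0.06,0,0,0,0],[0,0,0,0,0,0],[0,0,0,0,0,0]]'
```

```text
time: 46.02
ee_pos: [0.5289, -0.089, 0.15]
eef_rot: [0.707, 0.707, -0.0, -0.0]
ft_force: [-0.3, -0.7, -0.1]
width: 0.0611
time: 46.65
ee_pos: [0.4872, -0.2729, 0.15]
eef_rot: [0.707, 0.707, -0.0, -0.001]
ft_force: [0.6, 0.6, 0.1]
width: 0.061
time: 47.15
ee_pos: [0.4805, -0.3073, 0.1504]
eef_rot: [0.707, 0.708, 0.0, -0.0]
ft_force: [-0.2, 0.9, 0.5]
width: 0.0608
```

```bash
python3 -m inch '[[-0.1,-0.02,0.5,0,0,0],[0,0,0.9,0,0,0],[0,0,0.9,0,0,0],[0,0,0.5,0,0,0],[0,0,0.2,0,0,0]]'
python3 -m inch '[[0,0,0.07,0,0,0],[0,0,0,0,0,0],[0,0,0,0,0,0]]'
```

```text
time: 47.78
ee_pos: [0.4787, -0.3123, 0.0295]
eef_rot: [0.707, 0.707, -0.0, -0.001]
ft_force: [0.0, -0.6, 1.5]
width: 0.061
time: 48.15
ee_pos: [0.4797, -0.3129, 0.0287]
eef_rot: [0.707, 0.707, 0.0, 0.001]
ft_force: [-0.8, 0.0, 1.1]
width: 0.061
```

```bash
python3 -m inch '[[0.04,0,0.045,0,0,0],[0,0,0,0,0,0],[0,0,0,0,0,0]]'
python3 -m inch '[[0,0,0,0,0,0],[0,0,0,0,0,0],[0,0,0,0,0,0],[0,0,0,0,0,0],[0,0,0,0,0,0]]' -1 25
```

```text
time: 48.52
ee_pos: [0.4792, -0.311, 0.0262]
eef_rot: [0.707, 0.707, 0.0, -0.0]
ft_force: [-0.3, 0.1, 0.3]
width: 0.061
time: 49.15
ee_pos: [0.4792, -0.3111, 0.0261]
eef_rot: [0.707, 0.707, 0.0, 0.0]
ft_force: [0.1, -0.8, -0.7]
width: 0.0314
```

```bash
python3 -m inch '[[0,0,-0.3,0,0,0],[0,0,-0.7,0,0,0],[0,0,-0.85,0,0,0],[0.5,0.13,0,0,0,0],[0.85,0.21,0,0,0,0]]'
python3 -m inch '[[0.85,0.21,0,0,0,0],[0.85,0.21,0,0,0,0],[0.85,0.21,0,0,0,0],[0.85,0.21,0,0,0,0],[0.85,0.21,0,0,0,0]]'
python3 -m inch '[[0.85,0.21,0,0,0,0],[0.85,0.21,0,0,0,0],[0.6,0.12,0,0,0,0],[0.3,0.05,0,0,0,0],[0,0,0,0,0,0]]'
python3 -m inch '[[0,0,0,0,0,0],[0,0,0,0,0,0]]'
```

```text
time: 49.78
ee_pos: [0.4926, -0.2578, 0.1013]
eef_rot: [0.708, 0.706, 0.0, 0.001]
ft_force: [0.6, 0.9, -1.4]
width: 0.0313
time: 50.4
ee_pos: [0.5349, -0.086, 0.1008]
eef_rot: [0.707, 0.707, 0.0, 0.0]
ft_force: [1.3, 0.4, -1.8]
width: 0.0313
time: 51.02
ee_pos: [0.5584, 0.0171, 0.1004]
eef_rot: [0.707, 0.707, -0.0, 0.0]
ft_force: [-0.2, -0.8, -1.2]
width: 0.0315
time: 51.28
ee_pos: [0.5583, 0.0157, 0.1002]
eef_rot: [0.708, 0.706, -0.0, 0.0]
ft_force: [0.3, -0.3, -2.5]
width: 0.0312
```

```bash
python3 -m inch '[[-0.02,0,0.6,0,0,0],[0,0,0.7,0,0,0],[0,0,0.3,0,0,0],[0,0,0.05,0,0,0],[0,0,0,0,0,0]]'
python3 -m inch '[[0,0,0,0,0,0],[0,0,0,0,0,0]]'
```

```text
time: 51.9
ee_pos: [0.559, 0.0159, 0.0349]
eef_rot: [0.707, 0.707, 0.0, 0.0]
ft_force: [0.2, -0.1, -1.8]
width: 0.0316
time: 52.15
ee_pos: [0.5588, 0.0162, 0.0347]
eef_rot: [0.707, 0.707, 0.0, 0.0]
ft_force: [0.1, -0.5, -1.9]
width: 0.0313
```

```bash
python3 -m inch '[[-0.03,0,0.06,0,0,0],[0,0,0.03,0,0,0],[0,0,0,0,0,0],[0,0,0,0,0,0]]'
python3 -m inch '[[0,0,0,0,0,0]]'
```

```text
time: 52.65
ee_pos: [0.5584, 0.015, 0.0305]
eef_rot: [0.707, 0.707, 0.0, -0.0]
ft_force: [0.2, 0.7, -2.2]
width: 0.0311
time: 52.78
ee_pos: [0.5584, 0.0149, 0.0305]
eef_rot: [0.707, 0.707, 0.0, -0.0]
ft_force: [0.3, 0.8, -1.0]
width: 0.0312
```

```bash
python3 -m inch '[[-0.01,0.01,0.025,0,0,0],[0,0,0,0,0,0],[0,0,0,0,0,0]]'
```

```text
time: 53.15
ee_pos: [0.5588, 0.0148, 0.0301]
eef_rot: [0.707, 0.707, 0.0, -0.0]
ft_force: [-4.8, 1.2, 6.8]
width: 0.0313
```

```bash
python3 -m inch '[[0,0,-0.02,0,0,0],[0,0,0,0,0,0],[0,0,0,0,0,0]]' 0.4
python3 -m inch '[[0,0,-0.3,0,0,0],[0,0,-0.8,0,0,0],[0,0,-1,0,0,0],[0,0,-0.9,0,0,0],[-0.5,-0.1,0,0,0,0]]'
python3 -m inch '[[-0.92,-0.22,0,0,0,0],[-0.92,-0.22,0,0,0,0],[-0.92,-0.22,0,0,0,0],[-0.92,-0.22,0,0,0,0],[-0.92,-0.22,0,0,0,0]]' 0.65
python3 -m inch '[[-0.92,-0.22,0,0,0,0],[-0.92,-0.22,0,0,0,0],[-0.92,-0.22,0,0,0,0],[-0.92,-0.22,0,0,0,0],[-0.6,-0.13,0,0,0,0]]'
python3 -m inch '[[-0.25,-0.06,0,0,0,0],[0,0,0,0,0,0],[0,0,0,0,0,0]]'
```

```text
time: 53.52
ee_pos: [0.5589, 0.0145, 0.0303]
eef_rot: [0.707, 0.707, 0.0, 0.0]
ft_force: [0.0, -0.6, -0.6]
width: 0.0537
time: 54.15
ee_pos: [0.5567, -0.0045, 0.1535]
eef_rot: [0.706, 0.708, 0.002, 0.001]
ft_force: [0.2, -0.1, -1.7]
width: 0.0607
time: 54.78
ee_pos: [0.5095, -0.1913, 0.1499]
eef_rot: [0.707, 0.707, -0.0, -0.0]
ft_force: [-0.3, 0.4, -0.3]
width: 0.072
time: 55.4
ee_pos: [0.4682, -0.3631, 0.1499]
eef_rot: [0.708, 0.706, -0.0, -0.0]
ft_force: [-0.1, 0.5, 0.3]
width: 0.0716
time: 55.78
ee_pos: [0.4684, -0.3695, 0.1501]
eef_rot: [0.707, 0.707, 0.0, -0.0]
ft_force: [0.0, 0.0, -0.0]
width: 0.0717
```

```bash
python3 -m inch '[[-0.08,0,0.5,0,0,0],[0,0,0.9,0,0,0],[0,0,0.9,0,0,0],[0,0,0.7,0,0,0],[0,0,0.3,0,0,0]]'
python3 -m inch '[[0,0,0.1,0,0,0],[0,0,0,0,0,0],[0,0,0,0,0,0]]'
```

```text
time: 56.4
ee_pos: [0.467, -0.3726, 0.0158]
eef_rot: [0.707, 0.707, -0.0, -0.002]
ft_force: [-0.1, -0.2, 0.5]
width: 0.0717
time: 56.78
ee_pos: [0.4685, -0.3742, 0.0152]
eef_rot: [0.707, 0.707, 0.0, 0.001]
ft_force: [0.2, 0.8, -0.1]
width: 0.0721
```

```bash
python3 -m inch '[[0.02,0,0.13,0,0,0],[0,0,0,0,0,0],[0,0,0,0,0,0]]'
python3 -m inch '[[0,0,0,0,0,0],[0,0,0,0,0,0]]'
```

```text
time: 57.15
ee_pos: [0.4679, -0.373, 0.0091]
eef_rot: [0.707, 0.707, 0.0, -0.0]
ft_force: [-1.1, -0.4, 0.1]
width: 0.0714
time: 57.4
ee_pos: [0.4679, -0.3731, 0.0092]
eef_rot: [0.707, 0.707, 0.0, 0.0]
ft_force: [-0.6, -0.3, 0.5]
width: 0.0716
```

```bash
python3 -m inch '[[0,0,0,0,0,0],[0,0,0,0,0,0],[0,0,0,0,0,0],[0,0,0,0,0,0],[0,0,0,0,0,0]]' -1 25
python3 -m inch '[[0,0,-0.3,0,0,0],[0,0,-0.7,0,0,0],[0,0,-0.85,0,0,0],[0.5,0.15,0,0,0,0],[0.85,0.26,0,0,0,0]]'
python3 -m inch '[[0.85,0.26,0,0,0,0],[0.85,0.26,0,0,0,0],[0.85,0.26,0,0,0,0],[0.85,0.26,0,0,0,0],[0.85,0.26,0,0,0,0]]'
```

```text
time: 58.02
ee_pos: [0.4679, -0.373, 0.0091]
eef_rot: [0.707, 0.707, 0.0, -0.0]
ft_force: [0.8, 0.8, 0.2]
width: 0.053
time: 58.65
ee_pos: [0.484, -0.3198, 0.0843]
eef_rot: [0.708, 0.706, 0.0, 0.001]
ft_force: [1.1, 0.4, -1.4]
width: 0.0533
time: 59.28
ee_pos: [0.5367, -0.148, 0.0839]
eef_rot: [0.707, 0.707, 0.0, 0.0]
ft_force: [1.0, -0.2, -1.4]
width: 0.0529
```

```bash
python3 -m inch '[[0.8,0.24,0,0,0,0],[0.6,0.16,0,0,0,0],[0.3,0.08,0,0,0,0],[0,0,0,0,0,0],[0,0,0,0,0,0]]'
```

```text
time: 59.9
ee_pos: [0.5552, -0.0825, 0.0833]
eef_rot: [0.708, 0.706, -0.0, 0.0]
ft_force: [0.3, -0.1, -0.9]
width: 0.0533
```

```bash
python3 -m inch '[[0.28,0.09,0.4,0,0,0],[0,0,0.6,0,0,0],[0,0,0.3,0,0,0],[0,0,0.1,0,0,0],[0,0,0,0,0,0]]'
python3 -m inch '[[0,0,0,0,0,0],[0,0,0,0,0,0]]'
```

```text
time: 60.52
ee_pos: [0.5593, -0.0701, 0.0272]
eef_rot: [0.707, 0.707, -0.0, 0.0]
ft_force: [-0.1, 0.4, -1.5]
width: 0.0535
time: 60.78
ee_pos: [0.5595, -0.0699, 0.0276]
eef_rot: [0.707, 0.707, 0.0, 0.0]
ft_force: [1.0, -0.9, -0.8]
width: 0.0531
```

```bash
python3 -m inch '[[-0.04,-0.015,0.2,0,0,0],[0,0,0.08,0,0,0],[0,0,0,0,0,0],[0,0,0,0,0,0]]'
python3 -m inch '[[0,0,0,0,0,0]]'
```

```text
time: 61.28
ee_pos: [0.5586, -0.0715, 0.0159]
eef_rot: [0.707, 0.707, 0.0, 0.0]
ft_force: [-0.5, 0.1, -1.3]
width: 0.0533
time: 61.4
ee_pos: [0.5587, -0.0715, 0.0161]
eef_rot: [0.707, 0.707, 0.0, 0.0]
ft_force: [-1.0, 0.7, -1.4]
width: 0.0532
```

```bash
python3 -m inch '[[-0.01,0,0.05,0,0,0],[0,0,0.025,0,0,0],[0,0,0,0,0,0],[0,0,0,0,0,0]]'
```

```text
time: 61.9
ee_pos: [0.5586, -0.0719, 0.013]
eef_rot: [0.707, 0.707, 0.0, -0.0]
ft_force: [-1.8, 0.0, 4.5]
width: 0.053
```

```bash
python3 -m inch '[[0,0,-0.005,0,0,0],[0,0,0,0,0,0],[0,0,0,0,0,0]]' 0.65
python3 -m inch '[[0,0,-0.3,0,0,0],[0,0,-0.8,0,0,0],[0,0,-1,0,0,0],[0,0,-1,0,0,0],[0.5,0,-1,0,0,0]]'
python3 -m inch '[[0.57,-0.04,-0.95,0,0,0],[0,0,-0.17,0,0,0],[0,0,0,0,0,0],[0,0,0,0,0,0]]' 1
python3 - <<'E'
from m import *
import pickle
s=read_state();print(s["ee_pos"],s["eef_rot"])
c=cam("wrist");pickle.dump(c,open("w13.pkl","wb"))
for n in("w1","w13"):
    print(n);board(cloud(pickle.load(open(n+".pkl","rb"))),False)
save("w13c.png",c["img"][30:240,190:350],3.5)
c=cam("top");save("t13.png",c["img"][40:300,80:460],2.1)
E
```

```text
time: 62.28
ee_pos: [0.5587, -0.0719, 0.0131]
eef_rot: [0.707, 0.707, 0.0, 0.0]
ft_force: [0.4, 0.4, -0.2]
width: 0.0703
time: 62.9
ee_pos: [0.5584, -0.0535, 0.1794]
eef_rot: [0.708, 0.706, 0.0, 0.0]
ft_force: [0.7, 1.1, 0.6]
width: 0.0719
time: 63.4
ee_pos: [0.5564, -0.0299, 0.221]
eef_rot: [0.708, 0.707, -0.001, -0.0]
ft_force: [-0.1, 0.1, 0.3]
width: 0.0868
[ 0.55639011 -0.02993527  0.22099352] [ 7.07636981e-01  7.06575772e-01 -6.73083424e-04 -3.57454274e-04]
w1
cedar 2056 [557.8 104.7] [44.7 46.5] 87.6 z [0.0502 0.0771 0.0805] mean [0.5576 0.101 ]
cedar sides 117 [557.3  83. ] [ 2.5 45.1] 89.5 z [0.0314 0.0436 0.0544] mean [0.5566 0.0827]
cyl 594 [559.4  12.5] [29.9 30.8] 0.6 z [0.0671 0.0687 0.0703] mean [0.5595 0.0129]
   circle cyl 559.5 12.6 r 15.9
rose 528 [557.3  12.5] [71.4 77.1] 2.3 z [0.0129 0.0181 0.0195] mean [0.5592 0.0172]
   circle rose 556.3 18.5 r 47.7
stone 1231 [559.2 -69.4] [51. 51.] 49.2 z [0.0349 0.047  0.052 ] mean [ 0.5594 -0.0666]
   circle st 559.6 -71.1 r 27.2
rail 1663 [649.6  21.4] [  9.6 262.6] 0.9 z [0.0271 0.0357 0.0372] mean [0.6481 0.0345]
w13
cedar 2089 [558.9 104.7] [45.2 46.3] 88.1 z [0.049  0.0769 0.0804] mean [0.5586 0.1008]
cedar sides 116 [558.   82.8] [ 0.9 43.5] 87.5 z [0.0327 0.0449 0.0539] mean [0.5581 0.0826]
cyl 597 [559.5  12.2] [31.  30.7] 1.1 z [0.0672 0.0688 0.0704] mean [0.5596 0.0128]
   circle cyl 559.6 12.5 r 15.8
rose 530 [558.4   9.8] [71.2 77. ] 1.2 z [0.0139 0.0181 0.0194] mean [0.5592 0.0161]
   circle rose 559.1 10.3 r 46.2
stone 1242 [559.  -69.8] [51.  51.4] 48.7 z [0.0349 0.0471 0.0519] mean [ 0.5593 -0.0668]
   circle st 559.5 -70.8 r 27.0
rail 1665 [649.2  20.3] [  9.5 263.4] 0.5 z [0.0269 0.0357 0.0373] mean [0.6481 0.0351]
```

View pics/w13c.png

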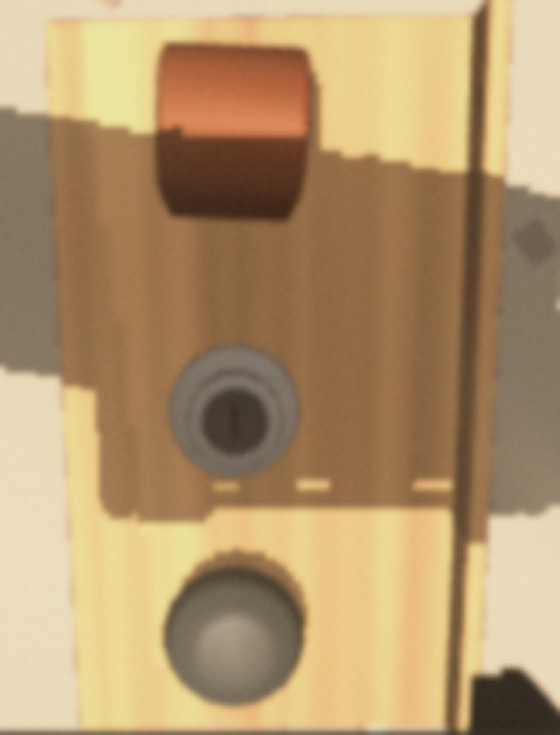

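View pics/t13.png

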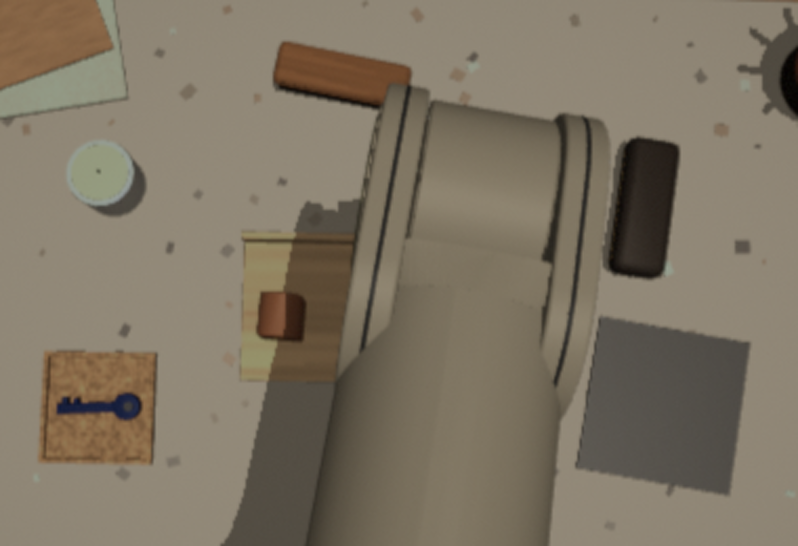

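```bash
python3 -m inch '[[0,0,-0.3,0,0,0],[0,0,0,0,0,0],[0,0,0,0,0,0]]'; python3 -c "
from bench import close_job;print(close_job())"
```

```text
time: 63.88
ee_pos: [0.557, -0.0291, 0.234]
eef_rot: [0.707, 0.707, 0.0, 0.0]
ft_force: [-0.5, -0.1, 0.5]
width: 0.0872
the job is handed in; nothing more can be done
None
```

The job is done and handed in at about 64 s of the 134 s allowed. I moved the stone, cylinder and cedar upright onto the mat, laid the key flat in the tray, then put the cedar, cylinder and stone back in that order.

Last checks, comparing wrist-camera views from nearly the same pose before and after:
- **Stone and cylinder:** both came back within about 0.5 mm of where they started.
- **Cedar:** it came back about 1.2 mm further in +x. Its y is within 0.3 mm and its yaw within about 0.5° of the start. I judged this small enough to leave.
- **Key:** it lies centred in the tray to within about 2 mm in the pictures.
- **Candle and spectacles case:** neither was touched, and both look unmoved in the last top picture.
- **Doorbell plate:** never touched. The arm hid it in the last top picture, so I last saw it clear of the arm there, unmoved, after the key was laid.

The wrist-force readings after each move never exceeded about 14 N. No check failed; the cedar's 1.2 mm was the largest difference.

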